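# Seat the shower mirror in its basket and lock it with the key

### The arm

A 6-joint arm with a two-finger parallel gripper is mounted at the origin on the work surface. World frame = base frame: x ahead of the robot, y to its left, z up, the work surface at z = 0. Lengths are in m, angles in degrees, forces in N, time in s.
With the tool pointing down it reaches from about 0.3 to 0.75 m from the base axis. Payload 8.5 kg.
Tool frame: the origin (TCP) lies at the very end of the fingers, on their centre line; the grasp point (between the pads) lies 19 mm behind it (hold_point_z is the distance from the TCP to the grasp point, in m); z points along the fingers, y is the direction in which the jaws open and shut (so a half turn about z gives the same grasp; the last joint's range is limited). The gripper opens to 85 mm and grips with 20 to 120 N. Pads are 22 mm wide; open, the fingers measure 114 mm over their backs; the gripper's body (76 mm by 85 mm) begins 54 mm behind the grasp point. The pads swing forward as they close: fully open they stand 13 mm farther back than shut.
Start: joints at [-81.721, 21.807, 74.336, -0, 83.858, -12.336], TCP at [0.194, -0.515, 0.231] pointing down, gripper open.
Joint ranges: [-178.18, 178.18], [-50.72, 133.34], [12.68, 142.11], [-81.47, 261.47], [9.98, 163.14], [-165.26, 165.26]. Speed limits (degrees/s): [136.94, 136.94, 180, 180, 180, 180].

### API

Orientations are given as a 3x3 rotation matrix whose columns are the frame's x, y, z axes.
In Python, from rig import observe, get_image, close_job, hold_point_z gives the robot as it stands. The module is installed in compiled form; this text tells all that it offers.
- The arm moves only by the tool jog_arm, never from a script. Its arguments are lists of equal length, an entry for each row: "travel": the shift along the world's x, y, z in m, a list of three; "dr": the turn, a rotation vector about the world's x, y, z in rad, a list of three. In form: {"travel": [[x, y, z], ...], "dr": [[rx, ry, rz], ...]}. A call has 1 to 20 rows; each row shifts and turns the commanded pose from where the row before left it; what a row does not reach is not made up. A row lasts 1/12 s, in which the tool goes at most 41.7 mm and 7.16 degrees, less where a joint would pass 70% of its speed; a pose out of reach is approached as far as the arm can. A call with a gripper value outside its range is refused whole. "jaw" is the finger opening in m, from 0 to 0.0854, set as the call begins (left out, the last holds). The fingers move at their own pace and stop on an object; "newtons" is the grip in N (left out, the last holds). Time passes only in rows, so rows that do not move let the fingers close. It gives the time, the measured TCP pose, the force and the opening at its end, in the units of the state.
- observe(): the state, without advancing time (a new reading comes with each control period).
- get_image(name): name is "scene" or "top"; returns a dict with "color" (400x640x3 uint8, red, green, blue), "fovy" (degrees; the focal length in pixels is half the picture's height over the tangent of half this angle, whatever the lens; pixels are square), "cx", "cy" (the principal point, pixels), "k1" (the pictures are not rectified: a ray, as slopes to the right and down, at radius r is drawn at 1 + k1 r^2 times it, then the intrinsics apply), "R" (3x3) and "t" (3): a world point X has camera coordinates R X + t. Camera axes: x right, y down, z forward; pixel columns grow to the right and rows downward; lengths in m; the calibration is good to about 2 mm. A picture is of the moment at which its call begins. There is no depth.
- close_job(): hands the job in, once; it reports no verdict.
The state is a dict: "time_s": time; "q": joint angles; "qvel": joint speeds; "joint_efforts": joint torques, N m; "position": TCP position; "tool_rot": TCP orientation; "ft_force": force on the tool from outside, world axes, zero at the start; "wrist_torque": the same for the moment, N m; "grip_width": finger opening in m.
Only numpy, scipy, OpenCV 4.12 (cv2) and the standard library are available. Lean on these libraries where they do the work, as an engineer would, in place of code of your own. Each camera call takes 0.05 s, during which the arm holds its last target.

### The job

Slide the folded mirror on the floor of the steel shower basket, without lifting it out, until its foot lies flush against the side rail and fully home against the two back stops under the wire tier. Then put the key fully into the lock's slot and turn it counter-clockwise to the end, so that the latch arm closes in front of the mirror; leave the key standing in the lock. Leave the other toiletries where they are.

Things in the scene. Friction and masses are not known exactly. Their poses are not given: they have to be found in the camera images.
- basket: Fixed two-level steel shower basket on the deck. Origin on its underside; x points to the back (away from the robot), y left, z up. Tray 240 x 320 mm (x -120 to 120, y -150 to 170), floor top at z 8, wire rim 33 mm high round it. Two tier posts, 8 mm thick, at x 115, y -140 and x 115, y 20; front and left of the space under the tier are open.
- rail (a point): Middle of the top inner edge of the basket's side rail (basket x 5, y -108, z 34 mm). The rail runs along basket x from -82 to 92; its flat inner face looks to +y. Axes as the basket's.
- stops (a point): Point midway between the two back stops, at their top front edge (basket x 95, y -53, z 34 mm). Stops 22 wide, centred 30 mm to either side in y, flat faces looking to -x. Axes as the basket's.
- tier (a point): Middle of the front wire of the open wire tier, at its underside (basket x -20, y -60, z 160 mm). Wires 6 thick; the tier covers basket x -20 to 115, y -140 to 20. A vertical tool cannot reach the mirror's home under it: tilt it 30 to 35 degrees, fingers pointing down and to basket +x.
- seat (a point): Point on the basket's tray floor where the centre of the mirror foot's underside lies when home (basket frame x 50, y -53, z 8 mm); axes as the basket's.
- mirror: Loose mirror folded flat: rectangular aluminium foot 90 (x) x 110 (y) x 24 mm high, round 68 mm disc on top, 35 mm high in all, 0.3 to 0.55 kg. Origin: centre of the foot's underside; x to the hinge knuckle, z up. Starts on the tray floor, 28 to 40 mm short of home in basket x, 15 to 27 mm in y, turned up to 0.2 rad; home, its axes match the basket's.
- lock (a joint): Lock angle about its vertical axis, rad: 0 = latch arm points to basket -x, 1.571 = end stop, arm points to -y, 4 mm in front of the foot of a mirror that is home (else it strikes it). Grows counter-clockwise seen from above; starts at 0.1 to 0.4; stays where left (friction 0.06 N m).
- socket (a point): Centre of the mouth of the key slot on top of the lock cylinder (56 mm across), on its axis: basket x -5, y 120, z 50 mm. Turns with the lock: x runs along the slot, the latch arm points to -x (135 long, 12 wide, at basket z 12 to 22). Slot 28 x 12 mm, 26 deep, mouth chamfered 3 mm.
- key: Loose steel T-key, 75 mm tall, 70 g, upright in the holder. Origin: centre of the blade's lower end, z up. Blade 24 (x) x 8 (y) to z 24 (lowest 4 mm only 19 x 4.5), shoulder 32 across z 24-29, stem 12 thick, head 34 (x) x 14 (y) z 45-75: grip it across y. Fully in, the shoulder rests on the lock, origin 24 mm below the mouth. Fits either way round; about 0.17 rad play.
- key_holder: Fixed white ceramic block 60 (x) x 50 (y) x 40 mm high with a slot 28 (x) x 12 (y) mm on top, in which the key stands (shoulder on the block's top). Origin: centre of its underside. It stands left or right of the basket.
- saucer: Loose round ceramic soap saucer, 96 mm across, 18 high, on the other side from the key holder. Bystander. Origin: centre of its underside.
- bottle: Loose empty clear bottle, 60 mm across, 170 tall, standing on the deck. Bystander. Origin: centre of its underside.
- brush: Loose shower brush, 164 mm long, 22 high, round head. Bystander. Origin: on its underside near the head.
- mug: Loose ceramic mug, 72 mm across, 95 tall. Bystander. Origin: centre of its underside.
- jar: Loose glass jar, 68 mm across, 70 tall. Bystander. Origin: centre of its underside.
- soap: Loose small soap bar 45 x 30 x 18 mm in the back left corner of the basket tray. Bystander. Origin: centre of its underside.
- pumice: Loose grey pumice block 55 x 38 x 26 mm on the deck. Bystander. Origin: centre of its underside.

How it is judged (in metres and radians):
On the way, in this order (a step that is already met when the one before it is completed fails the run):
1. the mirror's foot is home against the side rail and the back stops, the lock still open (x of mirror in the frame of seat above -0.003 m and y of mirror in the frame of seat below 0.003 m and z of mirror in the frame of seat below 0.004 m and angle between the x axis of mirror and the x axis of seat, either way round below 0.05 rad and value of joint lock below 0.8 rad), for 0.2 s.
2. the key stands fully in the slot of the lock (z of key in the frame of socket below -0.019 m and horizontal distance between key and socket below 0.006 m and angle between key's own z axis and vertical below 0.15 rad), for 0.1 s.
3. the lock is turned to its end stop (value of joint lock above 1.45 rad), for 0.1 s.
At the end, for the whole second after the job is handed in: Mirror flat on the tray, foot within 3 mm of back stops and side rail, square within 0.05 rad; lock at 1.45 rad or more (stop 1.571); key upright within 0.15 rad, at least 19 mm deep in the slot, within 6 mm of its axis; mirror and key at rest (all of step 2 and x of mirror in the frame of seat above -0.003 m and y of mirror in the frame of seat below 0.003 m and z of mirror in the frame of seat below 0.004 m and angle between the x axis of mirror and the x axis of seat, either way round below 0.05 rad and value of joint lock above 1.45 rad and linear speed of each of mirror, key below 0.02 m/s); the robot touches nothing.
It fails at once if the mirror is lifted off the tray (over 20 mm) (z of mirror in the frame of seat above 0.02 m).
It fails at once if a bystander is moved more than 30 mm (distance of any of saucer, bottle, brush, mug, jar, soap, pumice from where it was at the start of the episode above 0.03 m).
It also fails if it takes over 72 s, if anything falls off the work surface, if the arm or the gripper's body presses on something with over 40 N, if the wrist force passes 120 N, or if a joint passes its speed limit or range.

## Working session

There is one attempt and no reset: what is moved stays moved. The work goes in short steps, Python scripts to look and compute and a tool call to move; the robot and the scene stay as the last step left them, time stands still between calls to the robot, and variables do not carry over. Pictures are saved under pics/ and viewed, and the job is handed in when it is done.

Besides the shell and the picture viewer there is one more tool, called as name(argument=value, ...), one argument or row to a line, values as JSON. jog_arm: Moves the arm, as the interface text tells. Its arguments: {"type":"object","properties":{"travel":{"type":"array"},"dr":{"type":"array"},"jaw":{"type":"number"},"newtons":{"type":"number"}},"required":["travel","dr"]}

```bash
ls; mkdir -p pics; cat > h.py <<'E'
import numpy as np, cv2
from rig import observe, get_image, hold_point_z
def K(im):
    f=im['color'].shape[0]/2/np.tan(np.radians(im['fovy'])/2)
    return f
def proj(im,X):
    X=np.atleast_2d(X); c=X@np.array(im['R']).T+np.array(im['t'])
    s=c[:,:2]/c[:,2:]; r2=(s**2).sum(1,keepdims=True)
    s=s*(1+im['k1']*r2); return s*K(im)+[im['cx'],im['cy']]
def ray(im,uv):
    f=K(im); d=(np.array(uv,float)-[im['cx'],im['cy']])/f
    s=d.copy()
    for _ in range(30): s=d/(1+im['k1']*(s@s))
    R=np.array(im['R']); o=-R.T@np.array(im['t']); v=R.T@np.array([s[0],s[1],1]); return o,v
def onz(im,uv,z):
    o,v=ray(im,uv); return o+v*(z-o[2])/v[2]
def save(im,n): cv2.imwrite('pics/'+n,im['color'][:,:,::-1])
E
python3 - <<'E'
from h import *
for n in ('scene','top'):
    im=get_image(n); save(im,n+'0.png'); print(n,im['fovy'],im['cx'],im['cy'],im['k1'],np.round(-np.array(im['R']).T@im['t'],3)); print(np.round(im['R'],3))
print(observe(),hold_point_z)
E
```

```text
pics
scene 51.249144875715615 325.13213350527155 197.48758914749675 -0.11120632298085369 [1.553 0.37  0.863]
[[-0.364  0.931  0.008]
 [ 0.521  0.211 -0.827]
 [-0.772 -0.297 -0.562]]
top 47.95075934651092 323.67232771916457 202.9293516271099 -0.02715399900731147 [ 0.358 -0.009  1.197]
[[-0.017 -1.    -0.013]
 [-0.983  0.019 -0.185]
 [ 0.185  0.01  -0.983]]
{'time_s': 0.1, 'q': array([-8.17204875e+01,  2.18385998e+01,  7.43787669e+01, -1.23131384e-05,
        8.38583213e+01, -1.23337080e+01]), 'qvel': array([ 0.01365955, -0.05632991, -0.1382206 ,  0.00222132,  0.00086533,
        0.02163272]), 'joint_efforts': array([ 3.93662544e-03, -4.49220979e+01, -2.31655920e+01, -1.94965401e-04,
        3.65449974e-03, -5.16457490e-06]), 'position': array([ 0.19361018, -0.51452147,  0.23076942]), 'tool_rot': array([[ 9.35978345e-01,  3.52057525e-01, -1.90439056e-04],
       [ 3.52057463e-01, -9.35977475e-01,  1.30720428e-03],
       [ 2.81964434e-04, -1.29056039e-03, -9.99999127e-01]]), 'ft_force': array([-0.27533218,  0.46044298, -0.60818797]), 'wrist_torque': array([-0.0419286 , -0.03557646,  0.01465307]), 'grip_width': 0.08497428916276853} 0.0187
```

View pics/top0.png

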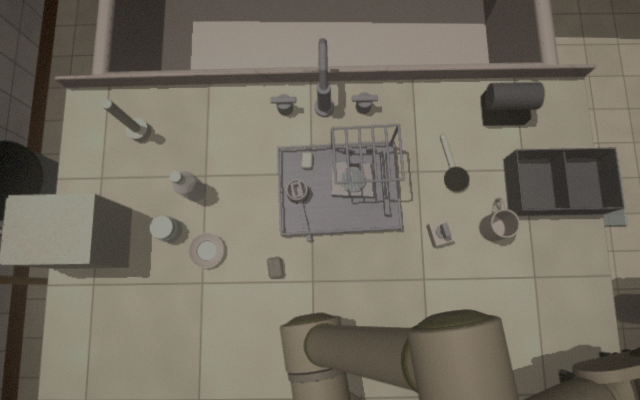

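View pics/scene0.png

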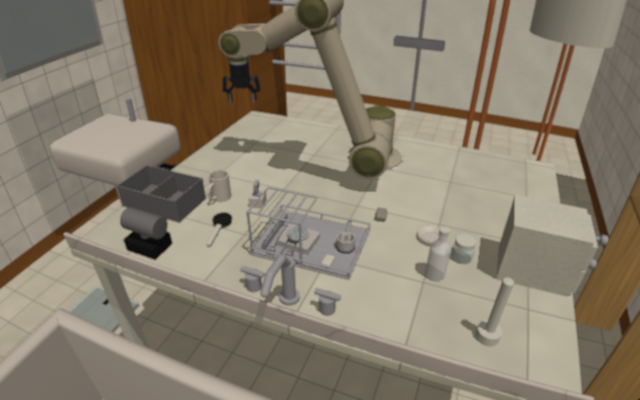

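The top view shows the basket around (340,190), the key holder at (440,233) to its right, the lock at (297,190) and the mirror at (352,178) under the tier. I'll zoom in.

```bash
python3 - <<'E'
from h import *
im=get_image('top'); c=im['color'][110:260,260:470,::-1]
cv2.imwrite('pics/topz.png',cv2.resize(c,None,fx=3.8,fy=3.8,interpolation=cv2.INTER_CUBIC))
im=get_image('scene'); c=im['color'][170:290,230:390,::-1]
cv2.imwrite('pics/scz.png',cv2.resize(c,None,fx=5,fy=5,interpolation=cv2.INTER_CUBIC))
E
```

```text
(no output)
```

View pics/topz.png

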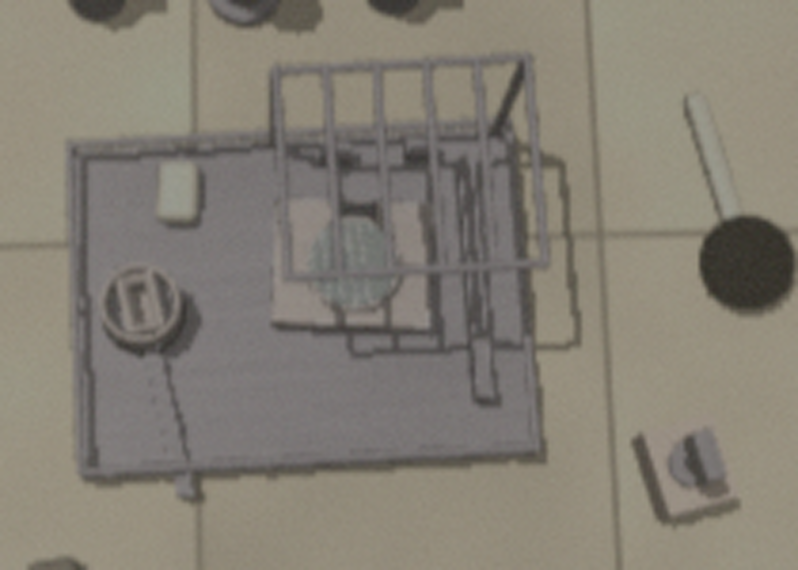

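View pics/scz.png

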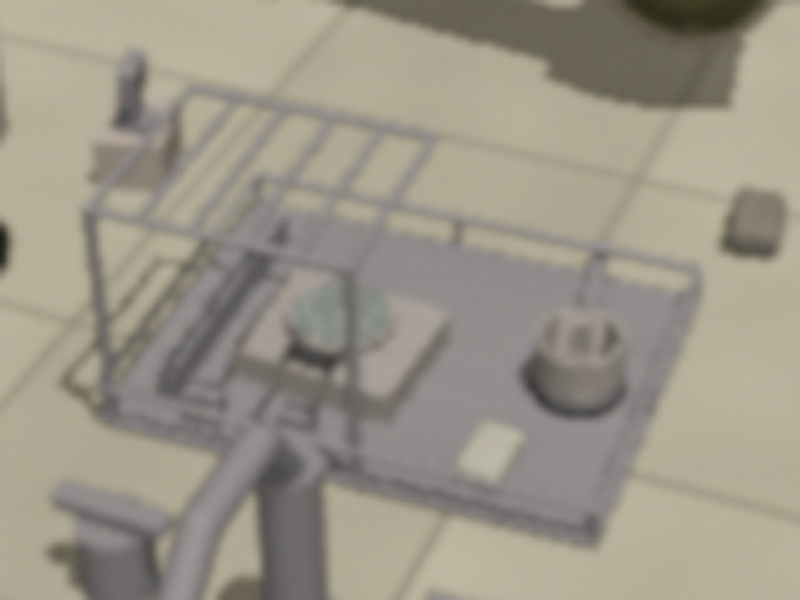

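```bash
cat >> h.py <<'E'
def rigid2(P,Q): # P body, Q world
    P=np.array(P,float);Q=np.array(Q,float)
    a=P-P.mean(0);b=Q-Q.mean(0)
    th=np.arctan2((a[:,0]*b[:,1]-a[:,1]*b[:,0]).sum(),(a*b).sum())
    R=np.array([[np.cos(th),-np.sin(th)],[np.sin(th),np.cos(th)]])
    t=Q.mean(0)-R@P.mean(0); return th,R,t,(P@R.T+t-Q)
E
python3 - <<'E'
from h import *
im=get_image('top'); sc=get_image('scene')
z=lambda u,v:(260+u/3.8,110+v/3.8)
pts=[((67,142),(.120,.170,.033)),((82,477),(-.120,.170,.033)),((543,457),(-.120,-.150,.033)),
((285,276),(-.020,.020,.163)),((547,263),(-.020,-.140,.163)),((274,66),(.115,.020,.163)),((530,56),(.115,-.140,.163))]
P=[b[:2] for a,b in pts];Q=[onz(im,z(*a),b[2])[:2] for a,b in pts]
th,R,t,res=rigid2(P,Q); print('basket',np.degrees(th),t); print(np.round(res*1000,1))
# scene check
s=lambda u,v:(230+u/5,170+v/5)
pts2=[((697,275),(-.12,.17,.033)),((598,520),(.12,.17,.033)),((90,212),(.115,-.14,.163)),((352,272),(.115,.02,.163)),((435,137),(-.02,.02,.163)),((190,90),(-.02,-.14,.163))]
Q2=[onz(sc,s(*a),b[2])[:2] for a,b in pts2]
th2,R2,t2,res2=rigid2([b[:2] for a,b in pts2],Q2); print('sc',np.degrees(th2),t2); print(np.round(res2*1000,1))
tob=lambda w:R.T@(w[:2]-t)*1000
print('lock c',tob(onz(im,z(139,304),.05)), tob(onz(sc,s(580,340),.05)))
for n,p in dict(slot1=(124,279),slot2=(150,327)).items(): print(n,tob(onz(im,z(*p),.05)))
print('latch tip',tob(onz(im,z(187,490),.022)))
for n,p in dict(fl=(272,325),fr=(428,330),bl=(287,201),br=(428,201)).items(): print('mir',n,tob(onz(im,z(*p),.032)))
print('disc',tob(onz(im,z(354,263),.043)))
for n,p in dict(s1=(445,330),s2=(385,397),s3=(240,350)).items(): print('mirsc',n,tob(onz(sc,s(*p),.032)))
for n,p in dict(fl=(672,514),fr=(737,498),bl=(640,435)).items(): print('hold',n,onz(im,z(*p),.04 if n!='fr' else .04))
print('headtop',onz(im,z(712,440),.091),'shoulder',onz(im,z(690,459),.045))
print('sc head',onz(sc,s(132,57),.091), 'shoulder',onz(sc,s(128,122),.045))
E
```

```text
basket 2.1210114712080217 [ 0.62097249 -0.04806913]
[[ 1.4  1.4]
 [ 0.9  3.3]
 [ 4.9 -0.6]
 [-1.5 -3. ]
 [-0.6 -0.1]
 [-3.9 -2. ]
 [-1.2  1. ]]
sc 1.5909168648016978 [ 0.62567608 -0.04077425]
[[-5.9  3.7]
 [-1.4 -1.3]
 [ 0.5 -2. ]
 [ 1.6 -2.8]
 [ 4.9  1.1]
 [ 0.3  1.3]]
lock c [ -5.91527469 121.42713511] [  0.45896943 127.28426179]
slot1 [ 12.29666756 131.01193253]
slot2 [-22.46641986 114.57828918]
latch tip [-132.7364518    95.72390413]
mir fl [-22.11776013  30.71290012]
mir fr [-31.78850288 -77.29257658]
mir bl [66.44788397 15.0368092 ]
mir br [ 60.75420846 -84.18858172]
disc [ 16.24117032 -28.40966249]
mirsc s1 [-1.28348388 39.32215933]
mirsc s2 [70.25069839 26.94999769]
mirsc s3 [ 60.01832879 -73.06851699]
hold fl [ 0.46040576 -0.28589727  0.04      ]
hold fr [ 0.47037453 -0.33060826  0.04      ]
hold bl [ 0.51465209 -0.2674471   0.04      ]
headtop [ 0.50357567 -0.30274623  0.091     ] shoulder [ 0.49694363 -0.29921203  0.045     ]
sc head [ 0.48974026 -0.29700952  0.091     ] shoulder [ 0.50367527 -0.29685275  0.045     ]
```

jog_arm(
  travel=[
    [0.0155, 0.0265, 0],
    [0.0155, 0.0265, 0],
    [0.0155, 0.0265, 0],
    [0.0155, 0.0265, 0],
    [0.0155, 0.0265, 0],
    [0.0155, 0.0265, 0],
    [0.0155, 0.0265, 0],
    [0.0155, 0.0265, 0],
    [0.0155, 0.0265, 0],
    [0.0155, 0.0265, 0],
    [0.0155, 0.0265, 0],
    [0.0155, 0.0265, 0],
    [0.0155, 0.0265, 0],
    [0.0155, 0.0265, 0],
    [0.0155, 0.0265, 0],
    [0.0155, 0.0265, 0],
    [0.0155, 0.0265, 0],
    [0.0155, 0.0265, 0],
    [0.0155, 0.0265, 0],
    [0.0155, 0.0265, 0],
  ],
  dr=[
    [0, 0, -0.065],
    [0, 0, -0.065],
    [0, 0, -0.065],
    [0, 0, -0.065],
    [0, 0, -0.063],
    [0, 0, 0],
    [0, 0, 0],
    [0, 0, 0],
    [0, 0, 0],
    [0, 0, 0],
    [0, 0, 0],
    [0, 0, 0],
    [0, 0, 0],
    [0.0042, -0.115, 0],
    [0.0042, -0.115, 0],
    [0.0042, -0.115, 0],
    [0.0042, -0.115, 0],
    [0.0042, -0.115, 0],
    [0, 0, 0],
    [0, 0, 0],
  ],
  jaw=0,
  newtons=60,
)

```text
time_s: 1.97
position: [0.503, 0.0165, 0.2311]
tool_rot: [[0.838, 0.035, 0.544], [0.03, -0.999, 0.02], [0.544, -0.0, -0.839]]
ft_force: [0.6, -2.2, 0.5]
grip_width: 0.0004
```

```bash
python3 - <<'E'
from h import *
o=observe(); print(o['position'],np.round(o['tool_rot'],3),o['ft_force'],o['q'],o['grip_width'])
E
```

```text
[0.50303324 0.01651837 0.23112596] [[ 0.838  0.035  0.544]
 [ 0.03  -0.999  0.02 ]
 [ 0.544 -0.    -0.839]] [ 0.55850617 -2.199348    0.47084332] [-17.07242882   5.32997056 104.86334688  16.32086851  39.44200474
  61.06701662] 0.0003649650172042365
```

jog_arm(
  travel=[
    [0.014, 0, -0.022],
    [0.014, 0, -0.022],
    [0.014, 0, -0.022],
    [0.014, 0, -0.022],
    [0.014, 0, -0.022],
    [0.014, 0, -0.022],
    [0.014, 0, -0.022],
    [0.014, 0, -0.022],
    [0, 0, -0.01],
    [0, 0, 0],
  ],
  dr=[
    [0, 0, 0],
    [0, 0, 0],
    [0, 0, 0],
    [0, 0, 0],
    [0, 0, 0],
    [0, 0, 0],
    [0, 0, 0],
    [0, 0, 0],
    [0, 0, 0],
    [0, 0, 0],
  ],
)

```text
time_s: 2.8
position: [0.6151, 0.0154, 0.0426]
tool_rot: [[0.841, 0.037, 0.54], [0.03, -0.999, 0.021], [0.541, -0.001, -0.841]]
ft_force: [0.3, 0.2, -0.0]
grip_width: 0.0
```

```bash
cat > z.py <<'E'
import sys
from h import *
k=sys.argv[1]
im=get_image('top'); c=im['color'][110:260,260:470,::-1]
cv2.imwrite(f'pics/t{k}.png',cv2.resize(c,None,fx=3.8,fy=3.8,interpolation=cv2.INTER_CUBIC))
im=get_image('scene'); c=im['color'][170:290,230:390,::-1]
cv2.imwrite(f'pics/s{k}.png',cv2.resize(c,None,fx=5,fy=5,interpolation=cv2.INTER_CUBIC))
E
python3 z.py 1
```

```text
(no output)
```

View pics/t1.png

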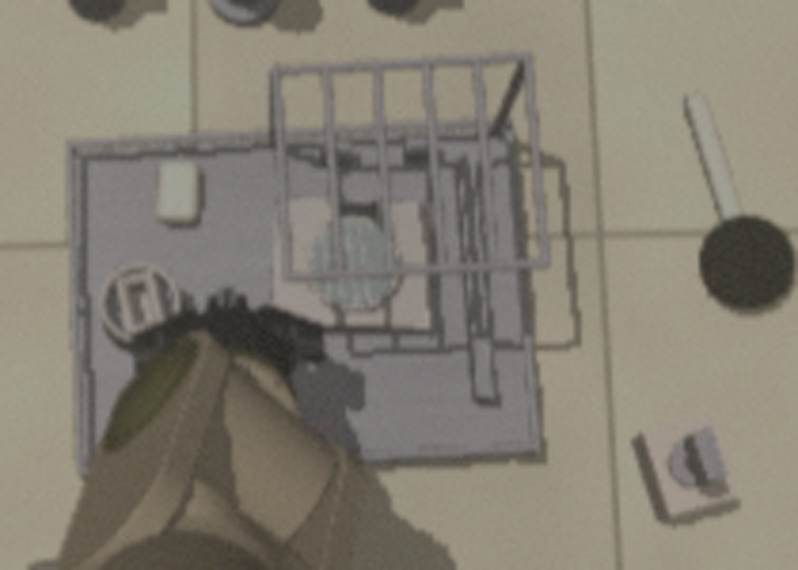

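View pics/s1.png

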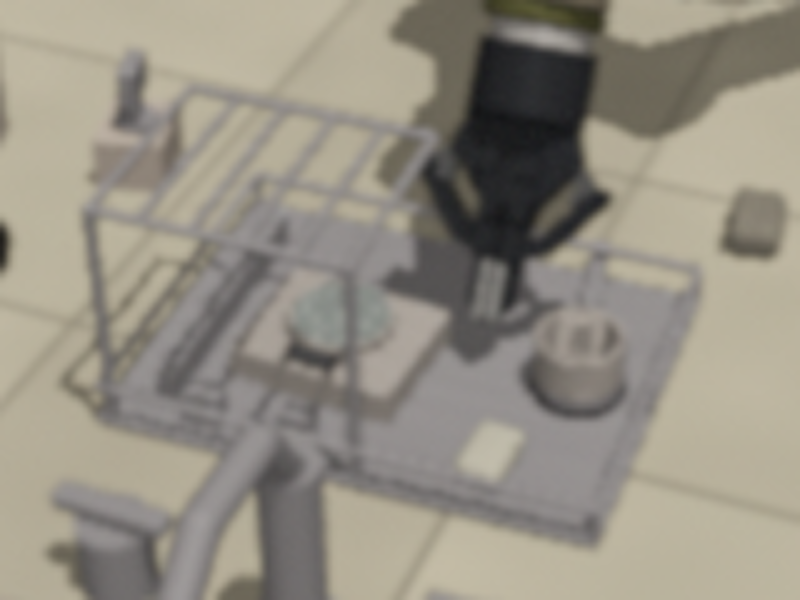

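```bash
python3 - <<'E'
from h import *
im=get_image('scene'); o=observe()
p=o['position'];R=o['tool_rot']
for d in ([0,0,0],[.011,0,0],[.011,.0145,0],[.011,-.0145,0]): 
    u=proj(im,p+R@np.array(d))[0]; print((u-[230,170])*5)
E
```

```text
[482.54678967 319.2203467 ]
[477.72452336 320.59677091]
[455.46900799 315.52505039]
[500.11368855 325.69401939]
```

jog_arm(
  travel=[
    [0, 0, -0.012],
    [0, 0, -0.0115],
    [0, -0.004, 0],
    [0, -0.004, 0],
    [0, -0.004, 0],
    [0, -0.004, 0],
    [0, -0.003, 0],
    [0, -0.003, 0],
    [0, -0.003, 0],
    [0, -0.003, 0],
    [0, 0, 0],
  ],
  dr=[
    [0, 0, 0],
    [0, 0, 0],
    [0, 0, 0],
    [0, 0, 0],
    [0, 0, 0],
    [0, 0, 0],
    [0, 0, 0],
    [0, 0, 0],
    [0, 0, 0],
    [0, 0, 0],
    [0, 0, 0],
  ],
)

```text
time_s: 3.87
position: [0.6157, -0.0133, 0.0219]
tool_rot: [[0.838, 0.036, 0.544], [0.031, -0.999, 0.019], [0.544, 0.0, -0.839]]
ft_force: [-1.4, 1.8, 1.1]
grip_width: 0.0003
```

```bash
python3 z.py 2
```

```text
(no output)
```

View pics/s2.png

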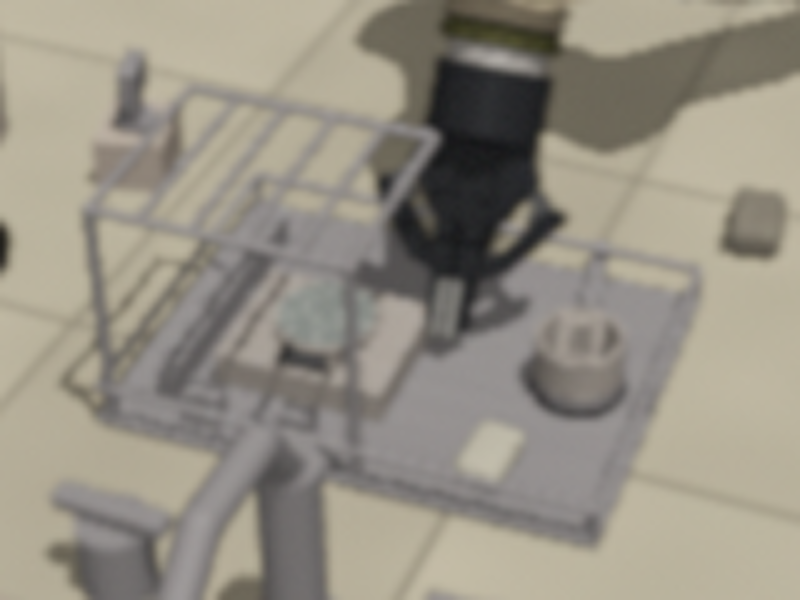

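View pics/t2.png

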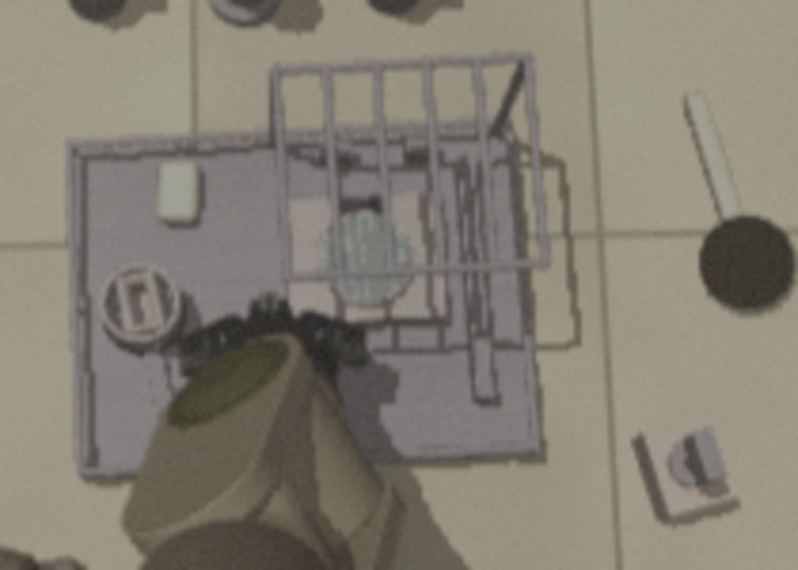

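jog_arm(
  travel=[
    [0, -0.003, 0],
    [0, -0.003, 0],
    [0, -0.003, 0],
    [0, -0.002, 0],
  ],
  dr=[
    [0, 0, 0],
    [0, 0, 0],
    [0, 0, 0],
    [0, 0, 0],
  ],
)

```text
time_s: 4.3
position: [0.6156, -0.0241, 0.0217]
tool_rot: [[0.839, 0.037, 0.544], [0.031, -0.999, 0.02], [0.544, 0.0, -0.839]]
ft_force: [-1.2, 2.5, 1.1]
grip_width: -0.0002
```

jog_arm(
  travel=[
    [0, -0.001, 0],
    [0, -0.001, 0],
  ],
  dr=[
    [0, 0, 0],
    [0, 0, 0],
  ],
)

```text
time_s: 4.47
position: [0.6156, -0.026, 0.0217]
tool_rot: [[0.839, 0.037, 0.544], [0.031, -0.999, 0.02], [0.544, 0.0, -0.839]]
ft_force: [-0.1, 2.4, 0.9]
grip_width: -0.0001
```

jog_arm(
  travel=[
    [0, -0.001, 0],
    [0, -0.001, 0],
  ],
  dr=[
    [0, 0, 0],
    [0, 0, 0],
  ],
)

```text
time_s: 4.63
position: [0.6156, -0.0279, 0.0218]
tool_rot: [[0.838, 0.037, 0.544], [0.031, -0.999, 0.02], [0.544, 0.0, -0.839]]
ft_force: [-1.3, 2.1, 0.5]
grip_width: -0.0003
```

```bash
python3 z.py 3
```

```text
(no output)
```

View pics/t3.png

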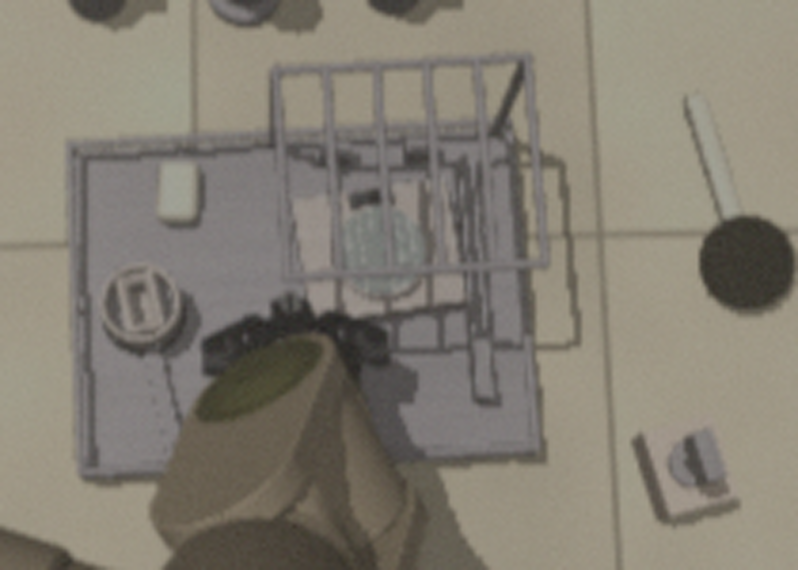

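View pics/s3.png

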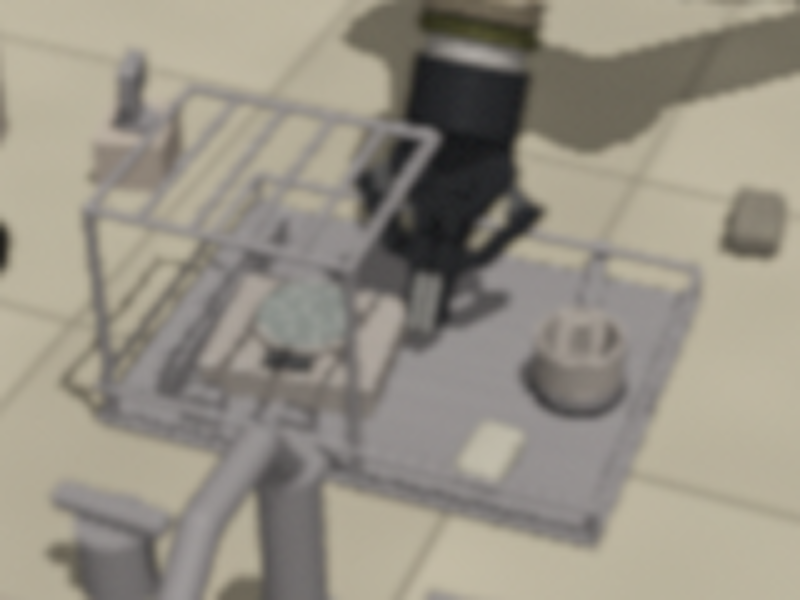

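jog_arm(
  travel=[
    [0, 0.003, 0],
    [0.008, 0, -0.001],
    [0, -0.003, 0],
    [0, -0.001, 0],
    [0, -0.001, 0],
  ],
  dr=[
    [0, 0, 0],
    [0, 0, 0],
    [0, 0, 0],
    [0, 0, 0],
    [0, 0, 0],
  ],
)

```text
time_s: 5.15
position: [0.6234, -0.0282, 0.0209]
tool_rot: [[0.839, 0.039, 0.543], [0.032, -0.999, 0.023], [0.544, -0.002, -0.839]]
ft_force: [3.4, 14.4, 3.7]
grip_width: 0.0002
```

jog_arm(
  travel=[
    [0, -0.001, 0],
    [0, -0.001, 0],
  ],
  dr=[
    [0, 0, 0],
    [0, 0, 0],
  ],
)

```text
time_s: 5.32
position: [0.623, -0.0285, 0.0209]
tool_rot: [[0.839, 0.042, 0.542], [0.033, -0.999, 0.027], [0.543, -0.005, -0.84]]
ft_force: [3.3, 23.5, 5.0]
grip_width: 0.0002
```

jog_arm(
  travel=[
    [0, -0.001, 0],
    [0, -0.001, 0],
  ],
  dr=[
    [0, 0, 0],
    [0, 0, 0],
  ],
)

```text
time_s: 5.48
position: [0.6227, -0.0287, 0.0209]
tool_rot: [[0.84, 0.045, 0.541], [0.034, -0.999, 0.03], [0.542, -0.007, -0.84]]
ft_force: [4.8, 31.2, 7.9]
grip_width: -0.0001
```

```bash
python3 z.py 4
```

```text
(no output)
```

View pics/t4.png

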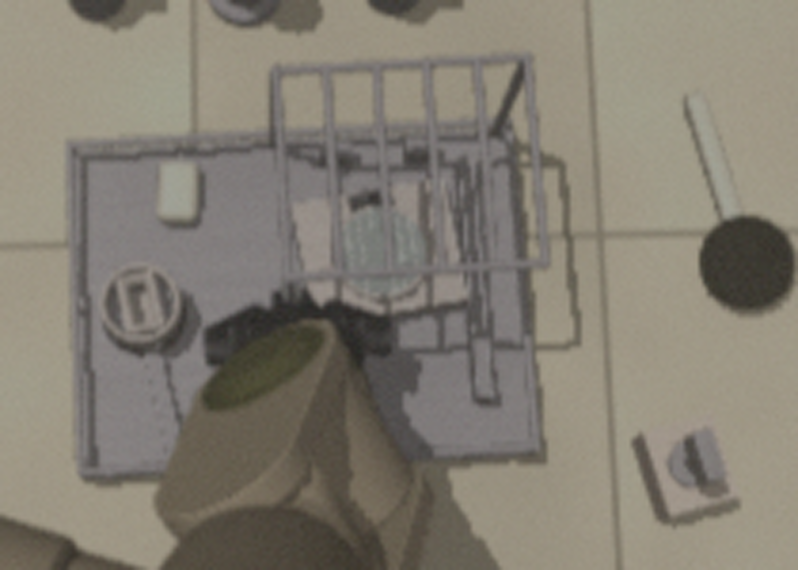

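View pics/s4.png

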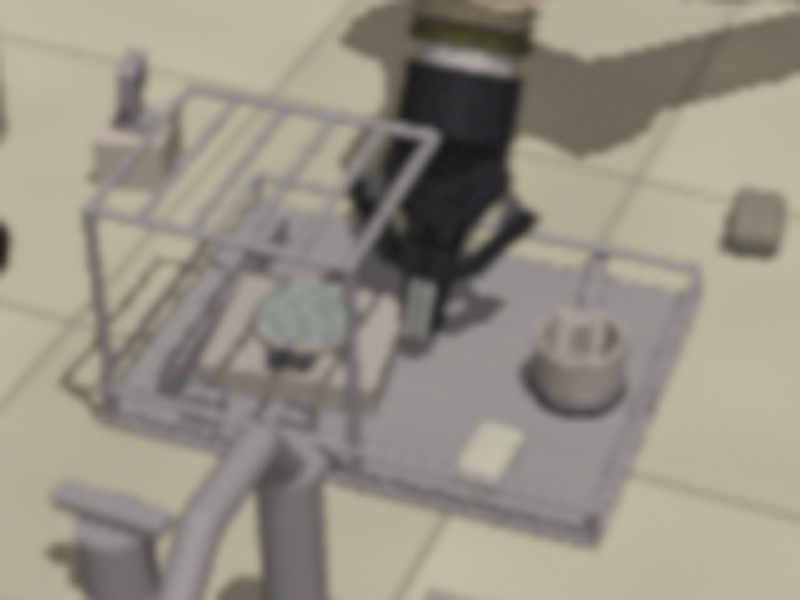

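```bash
python3 - <<'E'
from h import *
o=observe();print(o['wrist_torque'],o['ft_force'])
im=get_image('top'); c=im['color'][145:205,325:395,::-1]
cv2.imwrite('pics/t4z.png',cv2.resize(c,None,fx=10,fy=10,interpolation=cv2.INTER_CUBIC))
E
```

```text
[ 3.64062504 -0.80087426  2.45675715] [ 3.47854362 28.72802842  6.5015951 ]
```

View pics/t4z.png

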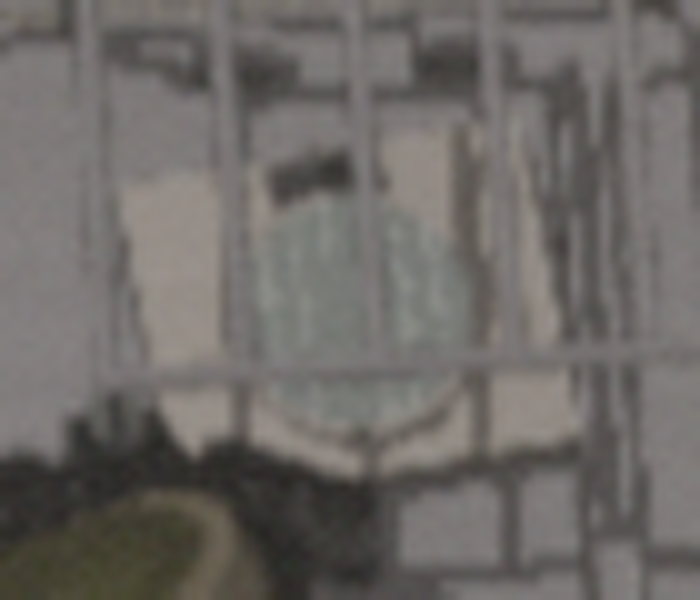

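```bash
cat >> h.py <<'E'
bt=np.array([.621,-.048]); _a=np.radians(2.0)
bR=np.array([[np.cos(_a),-np.sin(_a)],[np.sin(_a),np.cos(_a)]])
tob=lambda w:np.round(bR.T@(np.array(w)[:2]-bt)*1000,1)
fromb=lambda b:np.round(bR@(np.array(b)/1000)+bt,4)
E
python3 - <<'E'
from h import *
im=get_image('top')
z=lambda u,v:(325+u/10-.5,145+v/10-.5)
for n,p in dict(FR=(578,440),BR=(515,125),BL=(120,185),L2=(160,370),F=(380,480)).items(): print(n,tob(onz(im,z(*p),.032)))
for n,p in dict(railfront=(585,600),rt=(560,70),rb=(610,70)).items(): print(n,tob(onz(im,z(*p),.034)))
print('tcp',tob(observe()['position']))
c=im['color'][145:245,325:415,::-1]
cv2.imwrite('pics/t4y.png',cv2.resize(c,None,fx=6,fy=6,interpolation=cv2.INTER_CUBIC))
E
```

```text
FR [ -10.6 -104.6]
BR [ 76.8 -94.3]
BL [65.9 12.5]
L2 [14.5  4.8]
F [-18.5 -51.5]
railfront [ -54.  -102.9]
rt [  90.8 -107.3]
rb [  90.1 -120.7]
tcp [ 2.3 19.3]
```

View pics/t4y.png

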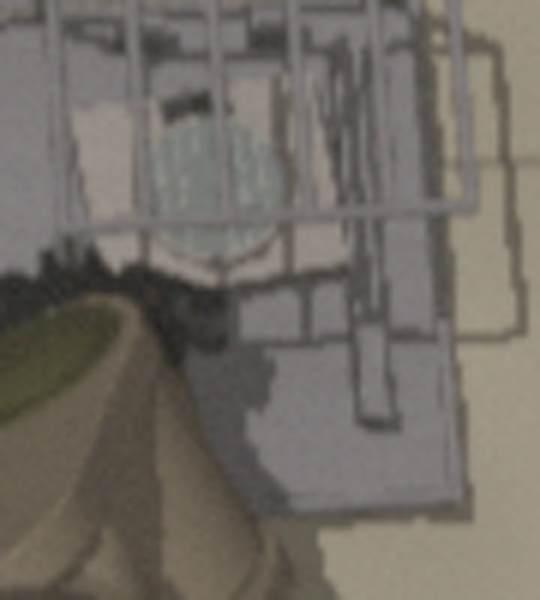

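jog_arm(
  travel=[
    [0, 0.007, 0],
    [0, 0.008, 0],
    [-0.023, 0, 0.032],
    [-0.023, 0, 0.032],
    [0, -0.03, 0],
    [0, -0.03, 0],
    [0, -0.022, 0],
    [0, 0, 0],
    [0, 0, 0],
    [0, 0, 0],
  ],
  dr=[
    [0, 0, 0],
    [0, 0, 0],
    [0, 0, 0],
    [0, 0, 0],
    [0, 0, 0],
    [0, 0, 0],
    [0, 0, 0],
    [0, 0, 0],
    [0, 0, 0],
    [0, 0, 0],
  ],
  jaw=0.05,
)

```text
time_s: 6.52
position: [0.5773, -0.1004, 0.0846]
tool_rot: [[0.839, 0.037, 0.543], [0.031, -0.999, 0.02], [0.544, -0.0, -0.839]]
ft_force: [-0.2, 0.9, -0.1]
grip_width: 0.0502
```

```bash
python3 z.py 5; python3 -c "
from h import *
o=observe();print(tob(o['position']),o['position'],o['ft_force'],o['tool_rot'].round(3),o['grip_width'])"
```

```text
[-45.4 -50.2] [ 0.57741951 -0.09973423  0.08466231] [-0.80163341 -0.15434344 -0.4181751 ] [[ 0.839  0.038  0.543]
 [ 0.032 -0.999  0.021]
 [ 0.544 -0.    -0.839]] 0.05007373799265541
```

View pics/s5.png

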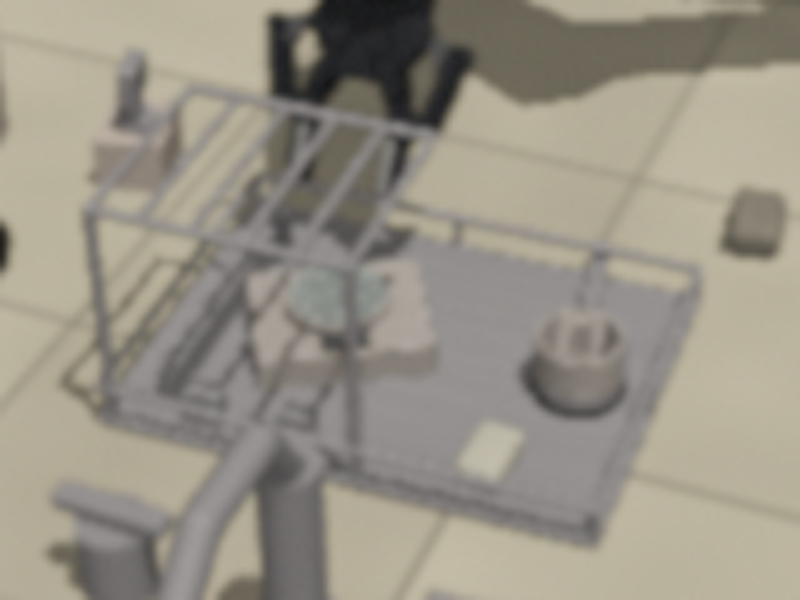

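View pics/t5.png

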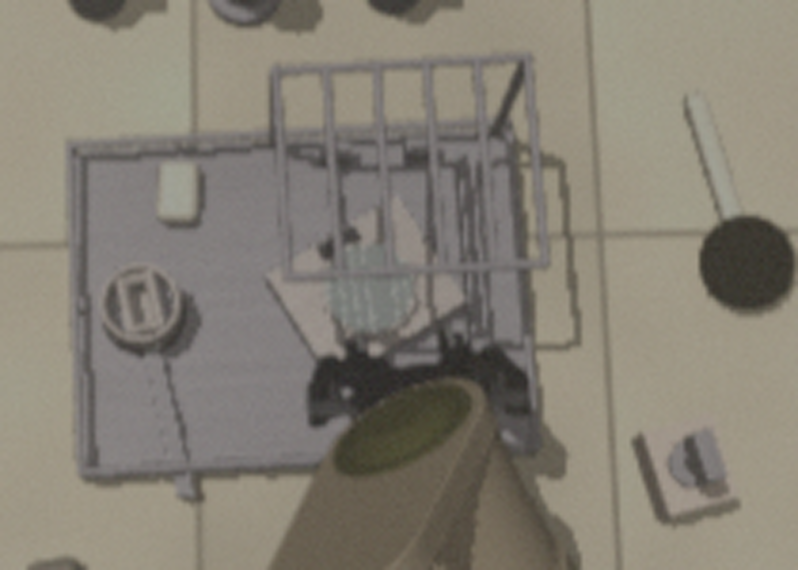

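```bash
python3 - <<'E'
from h import *
im=get_image('top')
z=lambda u,v:(260+u/3.8-.4,110+v/3.8-.4)
for n,p in dict(FL=(320,360),FR=(467,303),BL=(265,275),BR=(397,195)).items(): print(n,tob(onz(im,z(*p),.032)))
print('disc',tob(onz(im,z(373,297),.043)))
E
```

```text
FL [-47.6  -0.3]
FR [ -12.8 -105. ]
BL [14.9 34.5]
BR [ 67.6 -61.6]
disc [ -7.4 -39. ]
```

jog_arm(
  travel=[
    [-0.02, 0, 0],
    [-0.015, 0.005, 0],
    [0, 0, 0],
    [0, 0, 0],
  ],
  dr=[
    [0, 0, 0],
    [0, 0, 0],
    [0, 0, 0],
    [0, 0, 0],
  ],
)

```text
time_s: 7.0
position: [0.5426, -0.0952, 0.085]
tool_rot: [[0.838, 0.037, 0.544], [0.031, -0.999, 0.02], [0.544, 0.0, -0.839]]
ft_force: [1.2, 0.3, 0.6]
grip_width: 0.0496
```

jog_arm(
  travel=[
    [0, 0, -0.02],
    [0, 0, -0.02],
    [0, 0, -0.018],
    [0, 0, -0.009],
    [0, 0, 0],
    [0, 0, 0],
  ],
  dr=[
    [0, 0, 0],
    [0, 0, 0],
    [0, 0, 0],
    [0, 0, 0],
    [0, 0, 0],
    [0, 0, 0],
  ],
  jaw=0.07,
)

```text
time_s: 7.5
position: [0.5433, -0.0957, 0.0177]
tool_rot: [[0.838, 0.037, 0.544], [0.031, -0.999, 0.02], [0.544, -0.0, -0.839]]
ft_force: [-0.3, -0.5, 0.5]
grip_width: 0.07
```

```bash
python3 z.py 6; python3 -c "
from h import *
o=observe();print(tob(o['position']),o['position'],o['ft_force'],o['grip_width'])"
```

```text
[-79.2 -45.1] [ 0.54337944 -0.09585739  0.01855685] [ 0.18140936 -0.3244494  -0.96749941] 0.07058494630841039
```

View pics/s6.png

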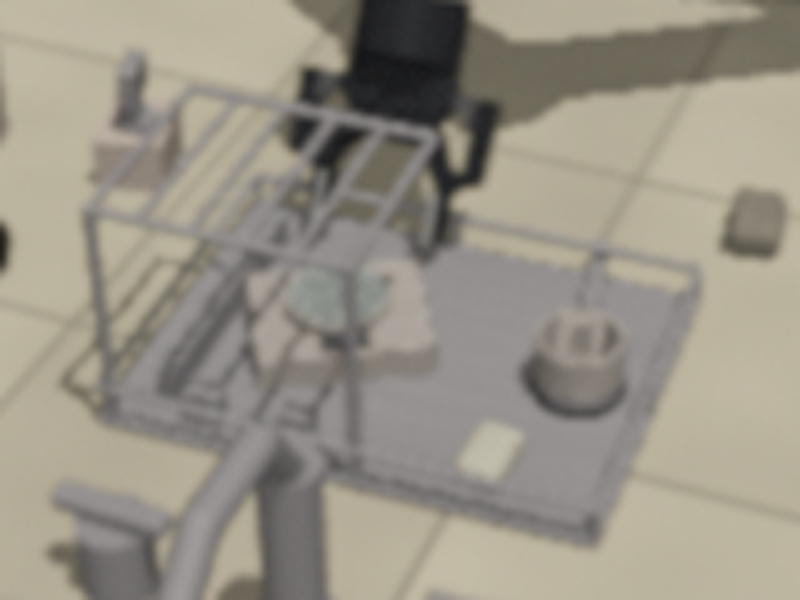

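View pics/t6.png

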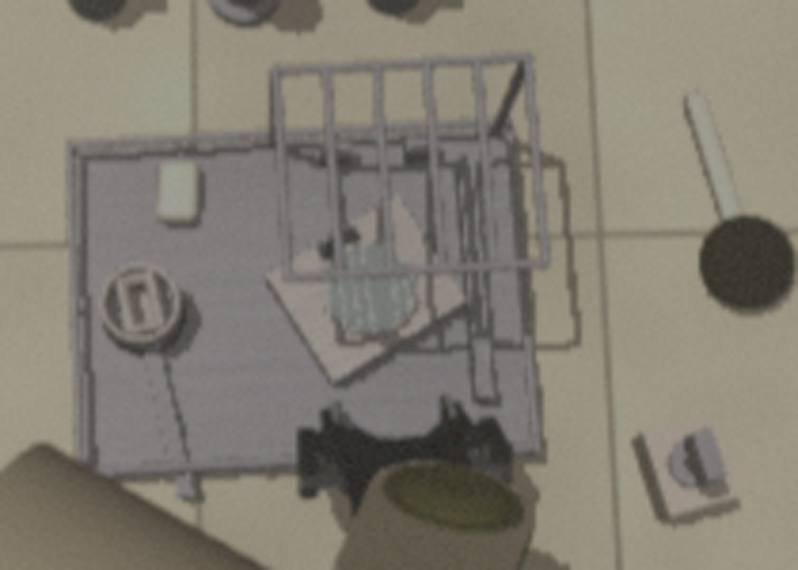

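jog_arm(
  travel=[
    [0, -0.007, -0.001],
    [0.01, 0, 0],
    [0.006, 0, 0],
    [0.006, 0, 0],
    [0.006, 0, 0],
    [0.006, 0, 0],
    [0.006, 0, 0],
  ],
  dr=[
    [0, 0, 0],
    [0, 0, 0],
    [0, 0, 0],
    [0, 0, 0],
    [0, 0, 0],
    [0, 0, 0],
    [0, 0, 0],
  ],
)

```text
time_s: 8.18
position: [0.5828, -0.1031, 0.0174]
tool_rot: [[0.838, 0.037, 0.544], [0.031, -0.999, 0.02], [0.544, 0.0, -0.839]]
ft_force: [-3.4, 1.2, -0.1]
grip_width: 0.0699
```

```bash
python3 z.py 7; python3 -c "
from h import *
o=observe();print(tob(o['position']),o['position'],o['ft_force'],o['grip_width'])"
```

```text
[-39.5 -54. ] [ 0.58340422 -0.10333573  0.0175324 ] [-0.06392688  0.20279402  0.21892381] 0.07010682926210844
```

View pics/t7.png

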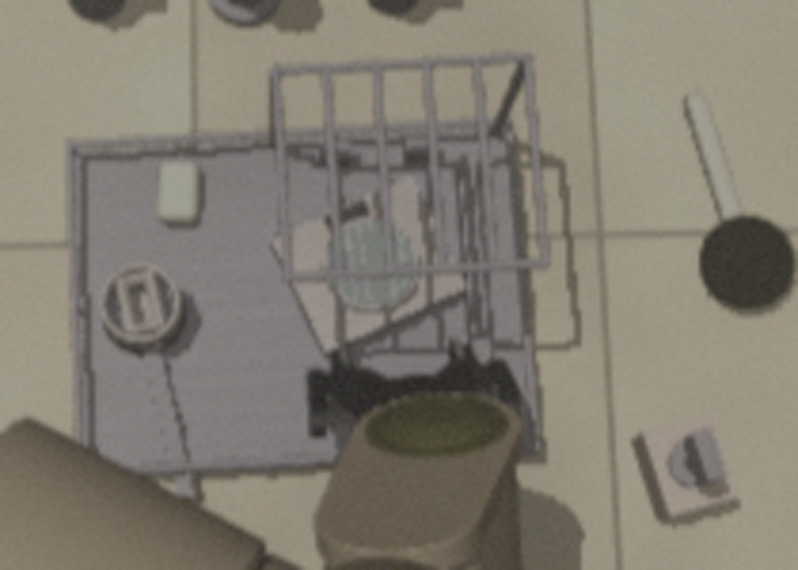

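jog_arm(
  travel=[
    [0.005, 0, 0],
    [0.005, 0, 0],
    [0.005, 0, 0],
    [0.005, 0, 0],
  ],
  dr=[
    [0, 0, 0],
    [0, 0, 0],
    [0, 0, 0],
    [0, 0, 0],
  ],
)

```text
time_s: 8.62
position: [0.6023, -0.1028, 0.017]
tool_rot: [[0.839, 0.037, 0.543], [0.031, -0.999, 0.02], [0.544, -0.0, -0.839]]
ft_force: [-2.2, 1.0, 0.4]
grip_width: 0.07
```

```bash
python3 z.py 8; python3 -c "
from h import *
o=observe();print(tob(o['position']),o['position'],o['ft_force'],o['grip_width'])"
```

```text
[-20.  -54.4] [ 0.60291685 -0.10307778  0.01722352] [ 0.96059043 -0.54244148 -0.07779021] 0.07023316850572499
```

View pics/t8.png

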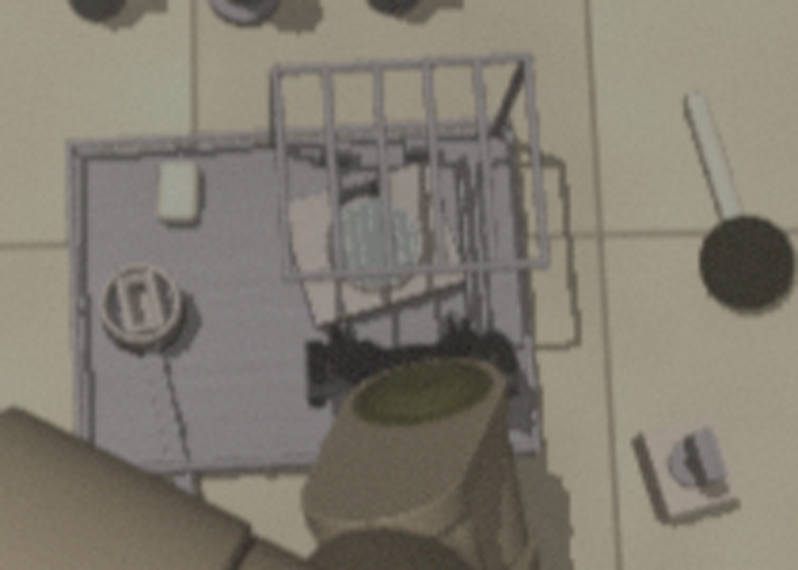

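jog_arm(
  travel=[
    [0.004, 0, 0],
    [0.004, 0, 0],
    [0.004, 0, 0],
  ],
  dr=[
    [0, 0, 0],
    [0, 0, 0],
    [0, 0, 0],
  ],
)

```text
time_s: 8.97
position: [0.6146, -0.1027, 0.0168]
tool_rot: [[0.839, 0.037, 0.543], [0.031, -0.999, 0.02], [0.544, -0.0, -0.839]]
ft_force: [-3.9, 1.1, 0.5]
grip_width: 0.0698
```

jog_arm(
  travel=[
    [0.002, 0, 0],
    [0.002, 0, 0],
  ],
  dr=[
    [0, 0, 0],
    [0, 0, 0],
  ],
)

```text
time_s: 9.13
position: [0.6183, -0.1021, 0.0166]
tool_rot: [[0.839, 0.038, 0.543], [0.031, -0.999, 0.021], [0.543, -0.001, -0.84]]
ft_force: [-5.5, 3.5, 1.9]
grip_width: 0.0698
```

```bash
python3 z.py 9; python3 -c "
from h import *
o=observe();print(tob(o['position']),o['position'],o['ft_force'],o['grip_width'])"
```

```text
[ -4.4 -54.2] [ 0.61852352 -0.10227722  0.01661633] [-3.2232996   1.56545311  0.71419559] 0.07023041712610467
```

View pics/t9.png

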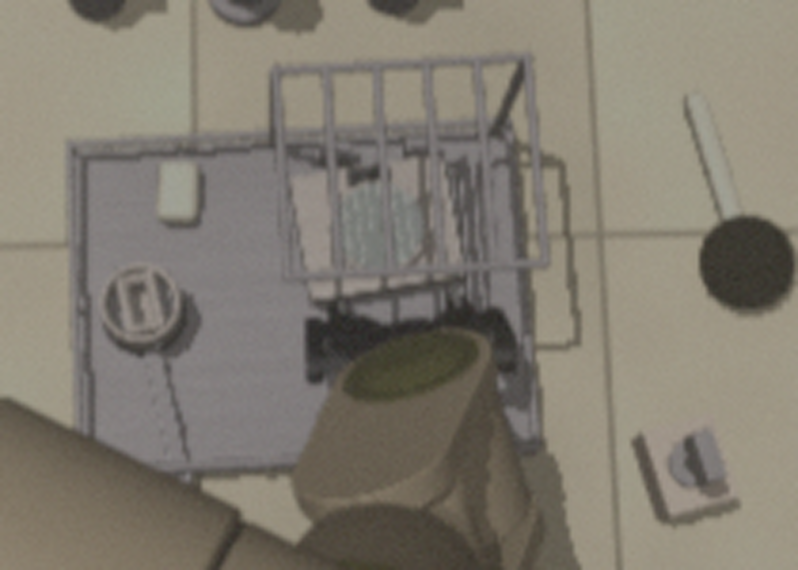

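View pics/s9.png

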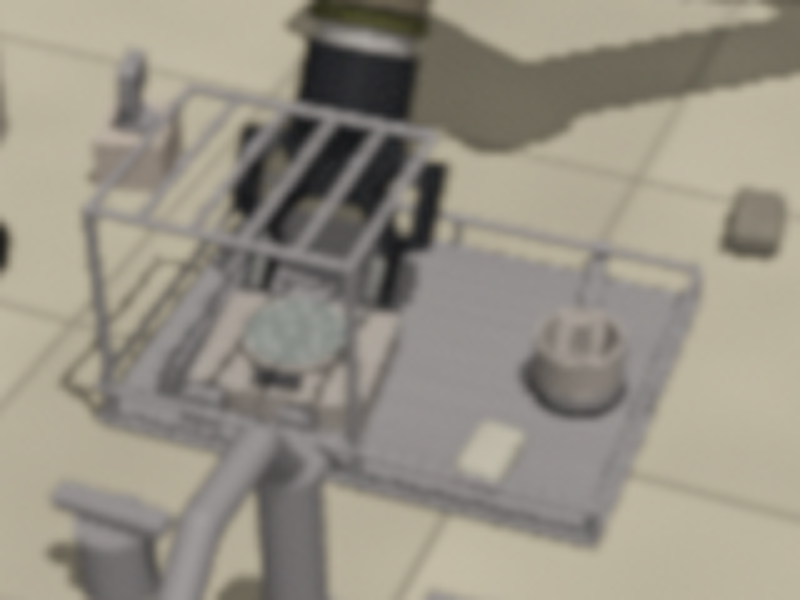

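jog_arm(
  travel=[
    [0.002, 0, 0],
    [0.002, 0, 0],
  ],
  dr=[
    [0, 0, 0],
    [0, 0, 0],
  ],
)

```text
time_s: 9.4
position: [0.6219, -0.1018, 0.0164]
tool_rot: [[0.839, 0.038, 0.542], [0.031, -0.999, 0.022], [0.543, -0.002, -0.84]]
ft_force: [-7.5, 4.0, 3.2]
grip_width: 0.0698
```

jog_arm(
  travel=[
    [0.002, 0, 0],
    [0.002, 0, 0],
  ],
  dr=[
    [0, 0, 0],
    [0, 0, 0],
  ],
)

```text
time_s: 9.57
position: [0.6254, -0.1011, 0.0162]
tool_rot: [[0.84, 0.039, 0.541], [0.032, -0.999, 0.023], [0.542, -0.003, -0.841]]
ft_force: [-11.0, 5.5, 4.2]
grip_width: 0.0701
```

```bash
python3 z.py 10; python3 -c "
from h import *
o=observe();print(tob(o['position']),o['position'],o['ft_force'],o['wrist_torque'])"
```

```text
[  2.8 -53.5] [ 0.62569409 -0.10137795  0.01620031] [-6.16426987  3.60110959  2.16493522] [0.52447086 0.95386485 0.6398249 ]
```

View pics/t10.png

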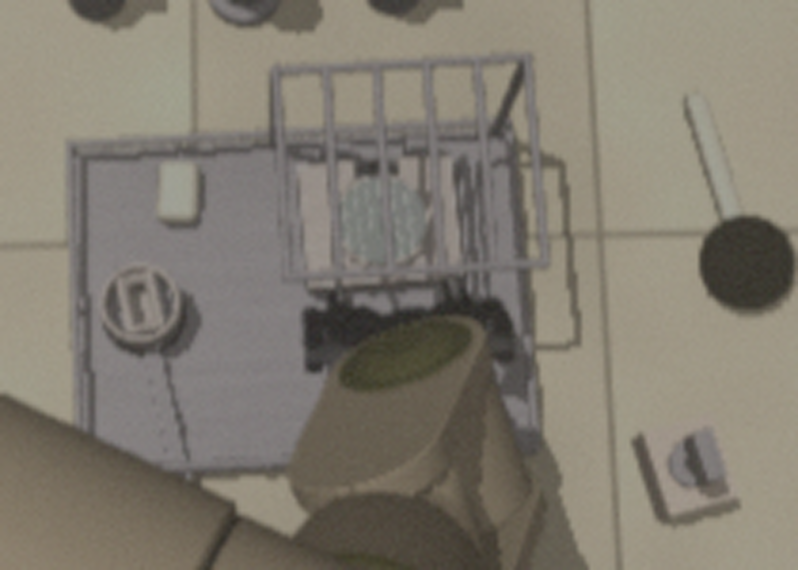

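View pics/s10.png

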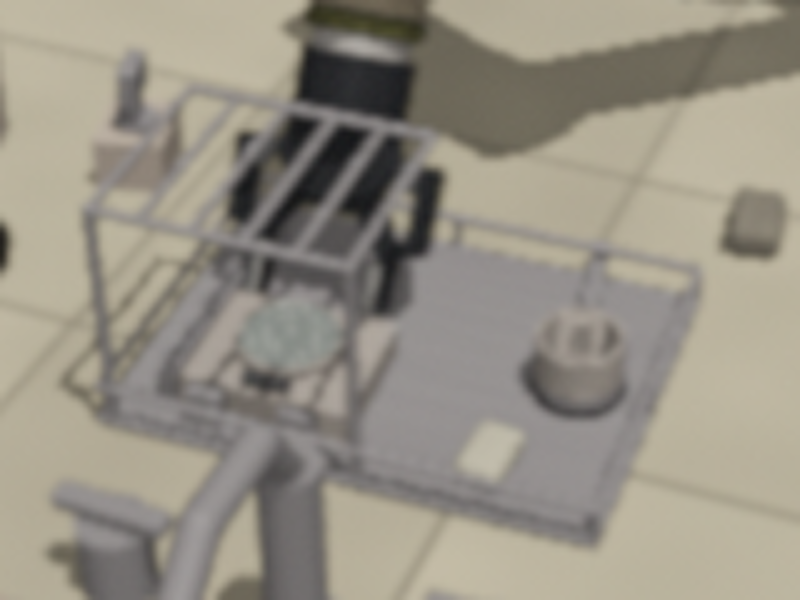

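jog_arm(
  travel=[
    [0.002, 0, 0],
    [0.002, 0, 0],
  ],
  dr=[
    [0, 0, 0],
    [0, 0, 0],
  ],
)

```text
time_s: 9.83
position: [0.6275, -0.1006, 0.0158]
tool_rot: [[0.841, 0.04, 0.539], [0.032, -0.999, 0.024], [0.539, -0.003, -0.842]]
ft_force: [-41.2, 1.4, 23.5]
grip_width: 0.0699
```

jog_arm(
  travel=[
    [0.001, 0, 0],
    [0.001, 0, 0],
  ],
  dr=[
    [0, 0, 0],
    [0, 0, 0],
  ],
)

```text
time_s: 10.0
position: [0.6277, -0.1005, 0.0157]
tool_rot: [[0.843, 0.04, 0.537], [0.031, -0.999, 0.025], [0.538, -0.004, -0.843]]
ft_force: [-50.1, -0.6, 28.8]
grip_width: 0.0704
```

```bash
python3 z.py 11; python3 -c "
from h import *
o=observe();print(tob(o['position']),o['position'],o['ft_force'],o['wrist_torque'])
im=get_image('top'); c=im['color'][140:200,325:395,::-1]
cv2.imwrite('pics/t11z.png',cv2.resize(c,None,fx=10,fy=10,interpolation=cv2.INTER_CUBIC))"
```

```text
[  4.8 -52.8] [ 0.62759675 -0.10056148  0.01573568] [-42.33732393   0.11384531  24.06141765] [0.47976101 3.53356184 0.63197949]
```

View pics/t11z.png

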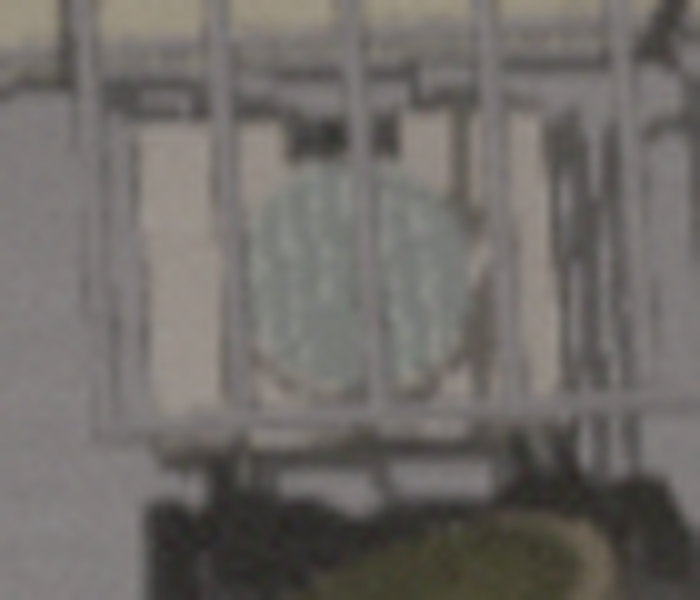

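```bash
python3 - <<'E'
from h import *
im=get_image('top')
z=lambda u,v:(325+u/10-.5,140+v/10-.5)
for n,p in dict(BL=(138,130),L2=(150,400),BR=(546,130),R2=(560,390),Fl=(165,447),Fr=(500,437)).items(): print(n,tob(onz(im,z(*p),.032)))
print('disc',tob(onz(im,z(362,272),.043)))
for n,p in dict(rt=(556,120),rb=(572,400)).items(): print(n,tob(onz(im,z(*p),.034)))
E
```

```text
BL [94.9  6. ]
L2 [20.1  7.1]
BR [  88.8 -103.6]
R2 [  16.9 -101.9]
Fl [7.1 3.9]
Fr [  4.9 -85. ]
disc [ 49.2 -50.6]
rt [  90.9 -106.2]
rb [  13.5 -104.6]
```

jog_arm(
  travel=[
    [-0.01, 0, 0],
    [-0.02, 0, 0.015],
    [-0.022, 0, 0.034],
    [-0.022, 0, 0.034],
    [-0.022, 0, 0.034],
    [-0.022, 0, 0.034],
    [-0.02, 0, 0.03],
    [0, 0, 0],
    [0, 0, 0],
  ],
  dr=[
    [0, 0, 0],
    [0, 0, 0],
    [0, 0, 0],
    [0, 0, 0],
    [0, 0, 0],
    [0, 0, 0],
    [0, 0, 0],
    [0, 0, 0],
    [0, 0, 0],
  ],
)

```text
time_s: 10.95
position: [0.495, -0.1036, 0.2]
tool_rot: [[0.836, 0.035, 0.548], [0.031, -0.999, 0.016], [0.548, 0.003, -0.837]]
ft_force: [-0.2, 0.2, -0.7]
grip_width: 0.0699
```

```bash
python3 -c "
from h import *
o=observe();print(tob(o['position']),o['position'],o['tool_rot'].round(3),o['ft_force'],o['q'])
for n in ('top','scene'):
  im=get_image(n); c=im['color'][140:200,325:395,::-1] if n=='top' else im['color'][190:270,240:340,::-1]
  cv2.imwrite(f'pics/{n}12z.png',cv2.resize(c,None,fx=8,fy=8,interpolation=cv2.INTER_CUBIC))"
```

```text
[-127.9  -51.2] [ 0.49497336 -0.10358612  0.20000506] [[ 0.836  0.035  0.548]
 [ 0.031 -0.999  0.016]
 [ 0.548  0.003 -0.837]] [-0.19671292  0.17545798 -0.69598943] [-35.45317724   8.5844228  107.29019453  30.48723047  40.7183197
  33.20762957]
```

View pics/top12z.png

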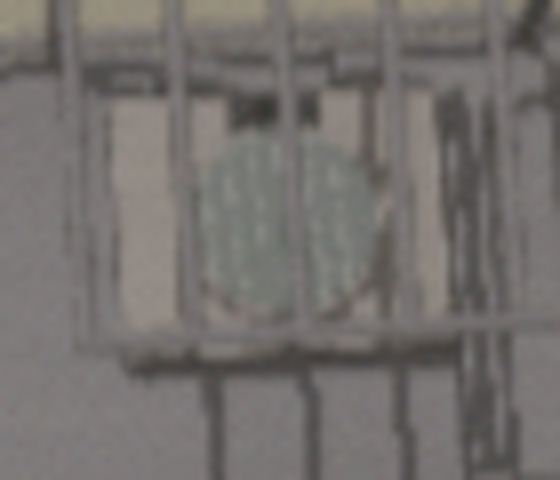

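View pics/scene12z.png

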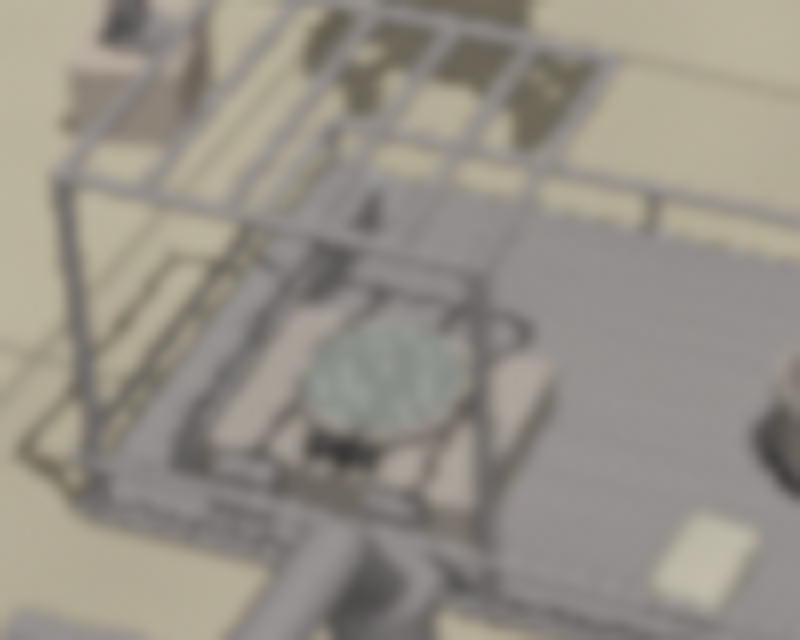

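jog_arm(
  travel=[
    [0, 0.01, 0.02],
    [0, 0.02, 0.01],
    [0.01, 0.025, 0],
    [0.015, 0.025, 0],
    [0.015, 0.025, 0],
    [0.02, 0.025, 0],
    [0.025, 0.025, 0],
    [0.025, 0.02, 0],
    [0.03, 0.008, 0],
    [0.027, 0, 0],
    [0, 0, 0],
    [0, 0, 0],
  ],
  dr=[
    [0, 0, 0],
    [0, 0, 0],
    [-0.004, 0.115, 0],
    [-0.004, 0.115, 0],
    [-0.004, 0.115, 0],
    [-0.004, 0.115, 0],
    [-0.004, 0.119, 0],
    [-0.1, -0.0035, 0],
    [-0.1, -0.0035, 0],
    [-0.1, -0.0035, 0],
    [-0.1, -0.0035, 0],
    [-0.1, -0.0035, 0],
  ],
  jaw=0,
)

```text
time_s: 12.05
position: [0.661, 0.0761, 0.2241]
tool_rot: [[0.999, 0.037, 0.039], [0.051, -0.877, -0.477], [0.016, 0.478, -0.878]]
ft_force: [0.1, -0.6, -0.4]
grip_width: -0.0
```

```bash
python3 z.py 13; python3 -c "
from h import *
o=observe();print(tob(o['position']),o['position'],o['tool_rot'].round(3),o['q'])"
```

```text
[ 42.7 124.4] [0.65937119 0.0778563  0.22282776] [[ 0.998  0.041  0.036]
 [ 0.054 -0.879 -0.474]
 [ 0.012  0.475 -0.88 ]] [  7.13736018  36.76058335  54.54572106 -28.32416821  90.15524143
  94.53542517]
```

View pics/s13.png

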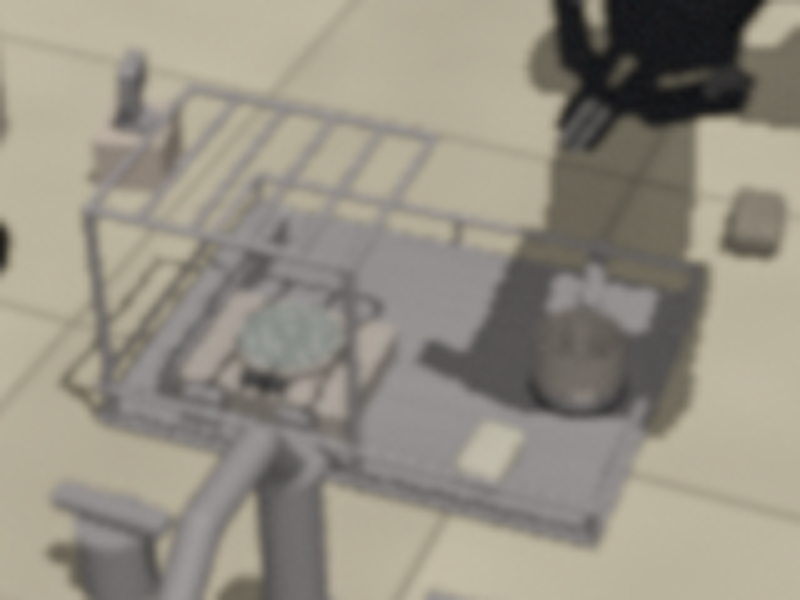

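jog_arm(
  travel=[
    [0, 0, 0],
    [0, 0, 0],
    [0, 0, 0],
    [0, 0, 0],
    [0, 0, 0],
    [0, 0, 0],
    [0, 0, 0],
    [0, 0, 0],
    [0, 0, 0],
    [0, 0, 0],
    [0, 0, 0],
    [0, 0, 0],
    [0, 0, 0],
    [0, -0.012, -0.025],
    [0, -0.012, -0.025],
    [0, -0.012, -0.025],
    [0, -0.012, -0.025],
    [0, 0, 0],
    [0, 0, 0],
  ],
  dr=[
    [-0.0043, 0.0573, 0.1063],
    [-0.0043, 0.0573, 0.1063],
    [-0.0043, 0.0573, 0.1063],
    [-0.0043, 0.0573, 0.1063],
    [-0.0043, 0.0573, 0.1063],
    [-0.0043, 0.0573, 0.1063],
    [-0.0043, 0.0573, 0.1063],
    [-0.0043, 0.0573, 0.1063],
    [-0.0043, 0.0573, 0.1063],
    [-0.0043, 0.0573, 0.1063],
    [-0.0043, 0.0573, 0.1063],
    [-0.0043, 0.0573, 0.1063],
    [-0.0043, 0.0573, 0.1063],
    [0, 0, 0],
    [0, 0, 0],
    [0, 0, 0],
    [0, 0, 0],
    [0, 0, 0],
    [0, 0, 0],
  ],
)

```text
time_s: 13.73
position: [0.6591, 0.0261, 0.1264]
tool_rot: [[-0.034, 0.999, 0.031], [0.882, 0.044, -0.469], [-0.469, 0.011, -0.883]]
ft_force: [-0.3, 0.4, -0.4]
grip_width: -0.0004
```

```bash
python3 z.py 14; python3 -c "
from h import *
o=observe();print(tob(o['position']),o['position'],o['tool_rot'].round(3),o['q'])"
```

```text
[41.8 73.8] [0.66019382 0.02717514 0.12904694] [[-0.033  0.999  0.036]
 [ 0.882  0.046 -0.469]
 [-0.47   0.017 -0.882]] [  2.66920827  39.68469133  64.74594589 -28.92730464  76.47655059
   7.40470132]
```

View pics/s14.png

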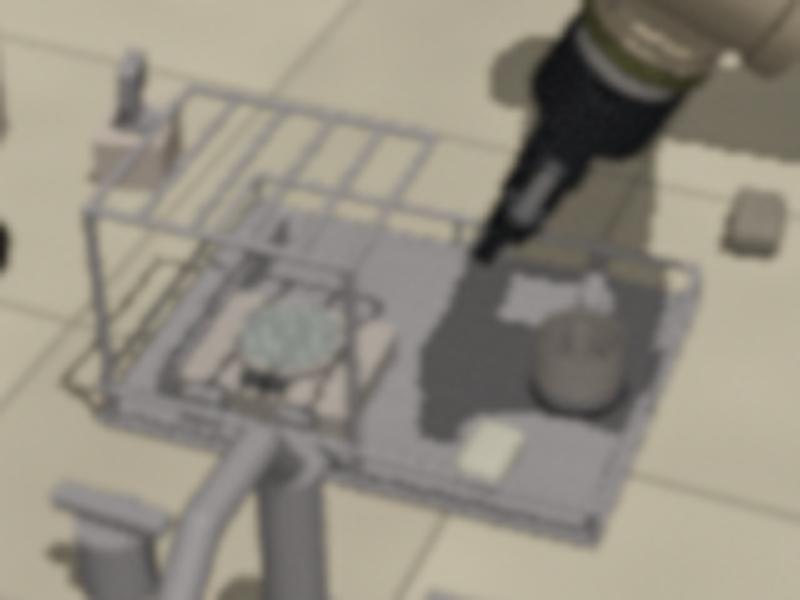

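View pics/t14.png

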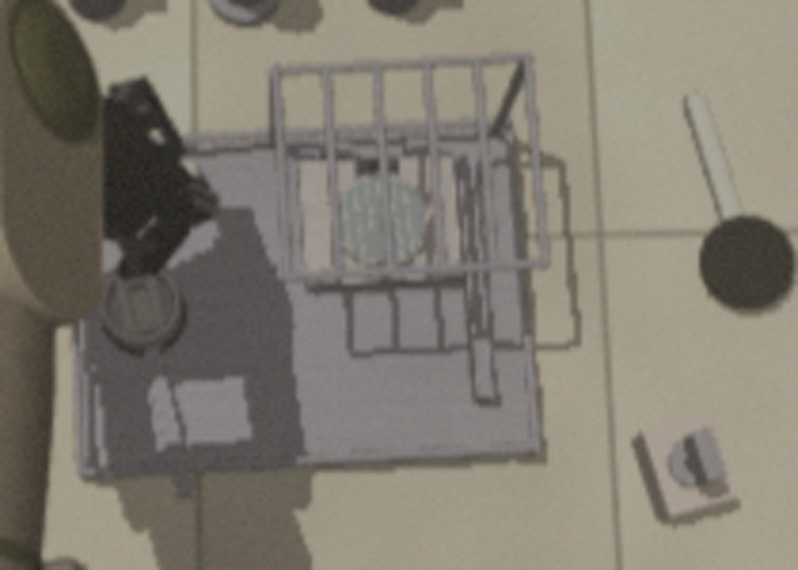

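jog_arm(
  travel=[
    [0, -0.009, -0.022],
    [0, -0.009, -0.022],
    [0, -0.009, -0.022],
    [0, -0.009, -0.022],
    [0, -0.009, -0.02],
    [0, 0, 0],
    [0, 0, 0],
  ],
  dr=[
    [0, 0, 0],
    [0, 0, 0],
    [0, 0, 0],
    [0, 0, 0],
    [0, 0, 0],
    [0, 0, 0],
    [0, 0, 0],
  ],
)

```text
time_s: 14.42
position: [0.66, -0.0178, 0.0206]
tool_rot: [[-0.033, 0.999, 0.035], [0.881, 0.046, -0.47], [-0.471, 0.015, -0.882]]
ft_force: [-0.6, -0.1, 0.5]
grip_width: -0.0001
```

```bash
python3 z.py 15; python3 -c "
from h import *
o=observe();print(tob(o['position']),o['position'],o['tool_rot'].round(3),o['ft_force'])"
```

```text
[40.7 29.2] [ 0.66061733 -0.01736397  0.02187439] [[-0.033  0.999  0.038]
 [ 0.881  0.047 -0.47 ]
 [-0.471  0.018 -0.882]] [-0.05355704 -0.33839409  0.32535006]
```

View pics/s15.png

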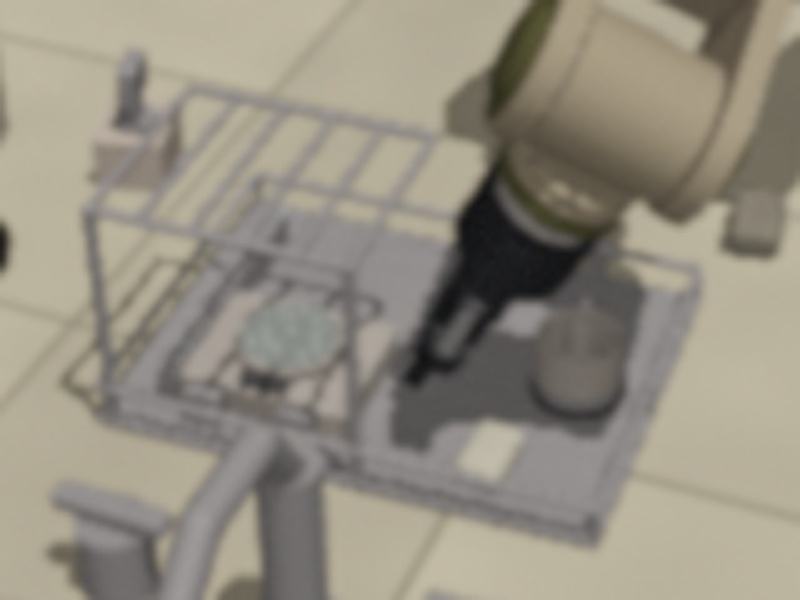

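View pics/t15.png

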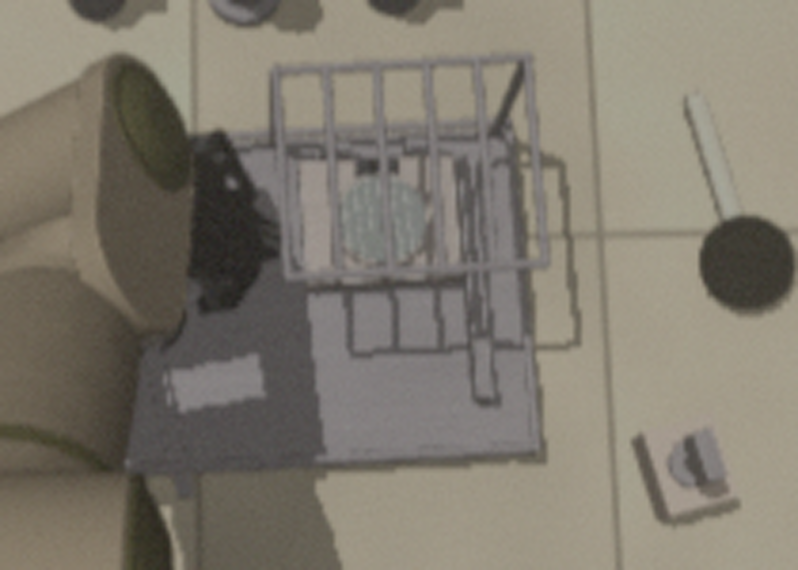

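jog_arm(
  travel=[
    [0, -0.003, -0.002],
    [0, -0.003, 0],
    [0, -0.003, 0],
    [0, -0.002, 0],
    [0, -0.001, 0],
    [0, 0, 0],
  ],
  dr=[
    [0, 0, 0],
    [0, 0, 0],
    [0, 0, 0],
    [0, 0, 0],
    [0, 0, 0],
    [0, 0, 0],
  ],
)

```text
time_s: 15.02
position: [0.6595, -0.0303, 0.0178]
tool_rot: [[-0.034, 0.999, 0.034], [0.881, 0.046, -0.47], [-0.471, 0.015, -0.882]]
ft_force: [0.3, -0.4, -0.1]
grip_width: 0.0
```

jog_arm(
  travel=[
    [0, -0.001, 0],
    [0, -0.001, 0],
  ],
  dr=[
    [0, 0, 0],
    [0, 0, 0],
  ],
)

```text
time_s: 15.18
position: [0.6594, -0.0317, 0.0177]
tool_rot: [[-0.034, 0.999, 0.035], [0.882, 0.046, -0.47], [-0.471, 0.014, -0.882]]
ft_force: [-0.7, 5.0, 2.4]
grip_width: -0.0
```

jog_arm(
  travel=[
    [0, -0.001, 0],
    [0, -0.001, 0],
  ],
  dr=[
    [0, 0, 0],
    [0, 0, 0],
  ],
)

```text
time_s: 15.35
position: [0.6594, -0.033, 0.0176]
tool_rot: [[-0.034, 0.999, 0.035], [0.882, 0.046, -0.469], [-0.47, 0.015, -0.883]]
ft_force: [-1.8, 14.0, 5.0]
grip_width: 0.0003
```

jog_arm(
  travel=[
    [0, -0.001, 0],
    [0, -0.001, 0],
  ],
  dr=[
    [0, 0, 0],
    [0, 0, 0],
  ],
)

```text
time_s: 15.52
position: [0.6596, -0.0332, 0.0177]
tool_rot: [[-0.034, 0.999, 0.036], [0.883, 0.047, -0.467], [-0.468, 0.016, -0.884]]
ft_force: [-2.5, 24.0, 7.9]
grip_width: 0.0002
```

jog_arm(
  travel=[
    [0, -0.001, 0],
    [0, -0.001, 0],
  ],
  dr=[
    [0, 0, 0],
    [0, 0, 0],
  ],
)

```text
time_s: 15.68
position: [0.6597, -0.0334, 0.0176]
tool_rot: [[-0.035, 0.999, 0.037], [0.884, 0.048, -0.464], [-0.466, 0.017, -0.885]]
ft_force: [-2.6, 32.7, 9.0]
grip_width: 0.0001
```

```bash
python3 -c "
from h import *
o=observe();print(tob(o['position']),o['position'],o['ft_force'],o['wrist_torque'])
for n in ('top','scene'):
  im=get_image(n); c=im['color'][140:200,325:395,::-1] if n=='top' else im['color'][190:270,240:340,::-1]
  cv2.imwrite(f'pics/{n}16z.png',cv2.resize(c,None,fx=10 if n=='top' else 8,fy=10 if n=='top' else 8,interpolation=cv2.INTER_CUBIC))"
```

```text
[39.1 13.2] [ 0.65965275 -0.03339316  0.01763436] [-2.59678375 32.69581817  9.04911659] [ 4.10637734  0.42641202 -0.09611914]
```

View pics/top16z.png

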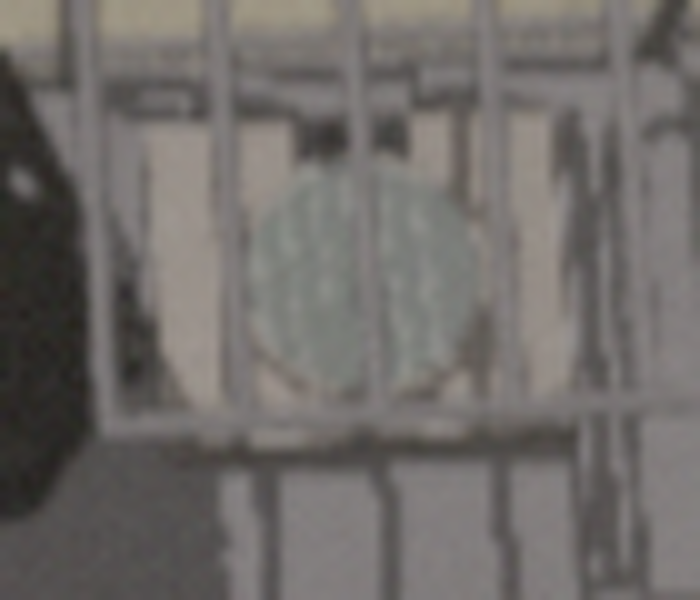

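View pics/scene16z.png

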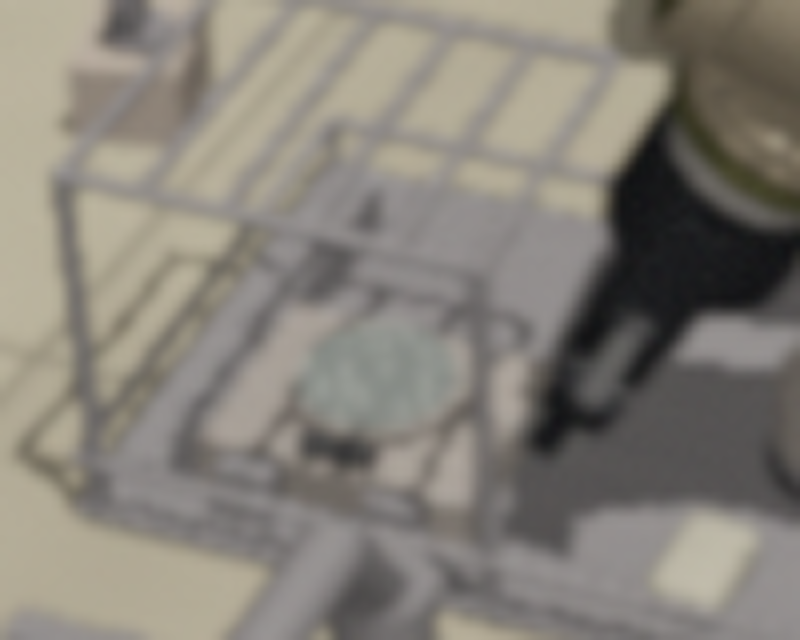

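jog_arm(
  travel=[
    [0, 0.006, 0],
    [0, 0.012, 0.01],
    [0, 0.015, 0.03],
    [0, 0.015, 0.03],
    [0, 0.015, 0.03],
    [0, 0.015, 0.03],
    [0, 0.015, 0.03],
    [0, 0.01, 0.03],
    [-0.02, 0, 0.03],
    [-0.02, 0, 0.02],
    [-0.01, 0, 0],
    [0, 0, 0],
    [0, 0, 0],
  ],
  dr=[
    [0, 0, 0],
    [0, 0, 0],
    [0, 0, 0],
    [0, 0, 0],
    [0, 0, 0],
    [0, 0, 0],
    [0, 0, 0],
    [0, 0, 0],
    [0.098, 0.0035, 0],
    [0.098, 0.0035, 0],
    [0.098, 0.0035, 0],
    [0.098, 0.0035, 0],
    [0.098, 0.0035, 0],
  ],
)

```text
time_s: 16.87
position: [0.609, 0.0647, 0.2589]
tool_rot: [[-0.038, 0.999, 0.02], [0.999, 0.038, 0.004], [0.003, 0.02, -1.0]]
ft_force: [-0.0, 1.2, -0.6]
grip_width: 0.0002
```

```bash
python3 -c "
from h import *
o=observe();print(tob(o['position']),o['position'],o['tool_rot'].round(3),o['ft_force'],o['q'])
im=get_image('top')
c=im['color'][215:255,420:465,::-1]
cv2.imwrite('pics/key_t.png',cv2.resize(c,None,fx=14,fy=14,interpolation=cv2.INTER_CUBIC))
c=im['color'][140:200,325:395,::-1]
cv2.imwrite('pics/mir_t.png',cv2.resize(c,None,fx=10,fy=10,interpolation=cv2.INTER_CUBIC))
im=get_image('scene')
c=im['color'][172:215,235:280,::-1]
cv2.imwrite('pics/key_s.png',cv2.resize(c,None,fx=13,fy=13,interpolation=cv2.INTER_CUBIC))
"
```

```text
[ -8.1 113. ] [0.60897803 0.06469745 0.25890754] [[-0.038  0.999  0.02 ]
 [ 0.999  0.038  0.004]
 [ 0.003  0.02  -1.   ]] [-0.00644447  1.18081264 -0.60519999] [-5.14147936 26.80977062 61.58142489  0.336208   90.51211362 -7.33532782]
```

View pics/mir_t.png

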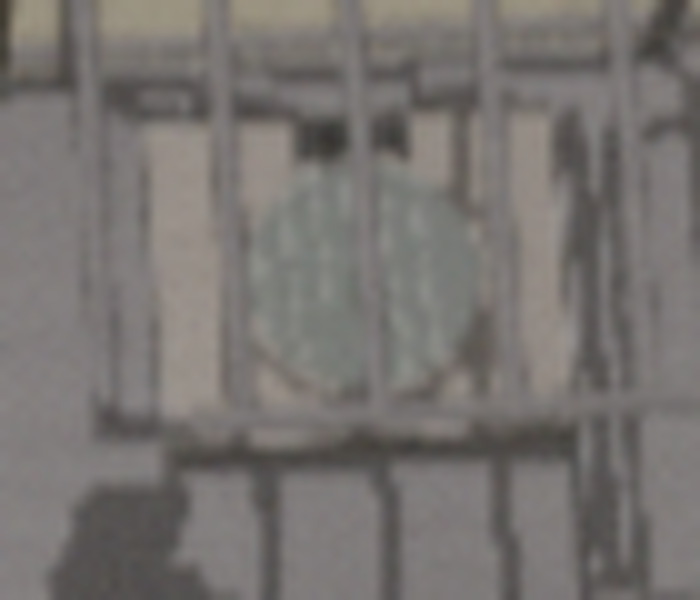

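View pics/key_t.png

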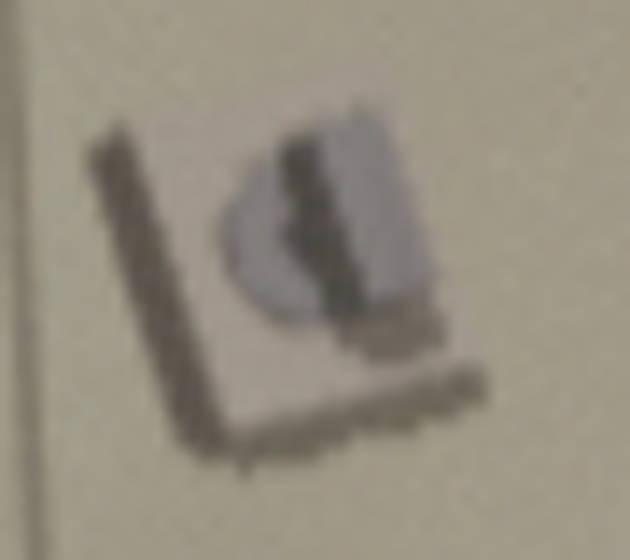

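View pics/key_s.png

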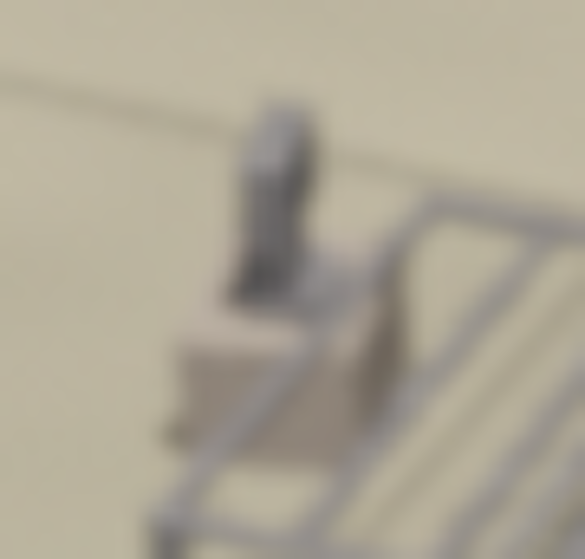

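```bash
python3 - <<'E'
from h import *
im=get_image('top')
z=lambda u,v:(420+u/14-.5,215+v/14-.5)
print('head',onz(im,z(373,205),.091).round(4),'shoulder',onz(im,z(300,237),.045).round(4))
H=[onz(im,z(*p),.091)[:2] for p in ((318,125),(378,108),(430,282),(368,303))]
print(np.round(H,4), [np.degrees(np.arctan2(*(a-b)[::-1])) for a,b in ((H[0],H[3]),(H[1],H[2]))])
C=[onz(im,z(*p),.04)[:2] for p in ((128,118),(228,425),(478,362))]
print(np.round(C,4),np.linalg.norm(C[0]-C[1]),np.linalg.norm(C[2]-C[1]),(C[0]+C[2])/2,np.degrees(np.arctan2(*(C[0]-C[1])[::-1])))
sc=get_image('scene')
z=lambda u,v:(235+u/13-.5,172+v/13-.5)
print('sc head top', onz(sc,z(283,120),.091).round(4))
E
```

```text
head [ 0.4953 -0.2992  0.091 ] shoulder [ 0.4953 -0.2974  0.045 ]
[[ 0.5097 -0.2904]
 [ 0.5125 -0.3012]
 [ 0.4814 -0.3083]
 [ 0.478  -0.2971]] [np.float64(12.008737390719812), np.float64(12.870911511519873)]
[[ 0.5187 -0.2683]
 [ 0.4615 -0.2832]
 [ 0.4722 -0.3299]] 0.05910748846143371 0.04790613423546 [ 0.49542972 -0.29910494] 14.686544198095477
sc head top [ 0.486  -0.2996  0.091 ]
```

jog_arm(
  travel=[
    [-0.0081, -0.026, 0],
    [-0.0081, -0.026, 0],
    [-0.0081, -0.026, 0],
    [-0.0081, -0.026, 0],
    [-0.0081, -0.026, 0],
    [-0.0081, -0.026, 0],
    [-0.0081, -0.026, 0],
    [-0.0081, -0.026, 0],
    [-0.0081, -0.026, 0],
    [-0.0081, -0.026, 0],
    [-0.0081, -0.026, 0],
    [-0.0081, -0.026, 0],
    [-0.0081, -0.026, 0],
    [-0.0084, -0.026, 0],
    [0, 0, -0.03],
    [0, 0, -0.03],
    [0, 0, -0.03],
    [0, 0, 0],
    [0, 0, 0],
  ],
  dr=[
    [-0.004, 0.02, 0],
    [0, 0, -0.1145],
    [0, 0, -0.1145],
    [0, 0, -0.1145],
    [0, 0, -0.1145],
    [0, 0, -0.1145],
    [0, 0, -0.1145],
    [0, 0, -0.1145],
    [0, 0, -0.1145],
    [0, 0, -0.1145],
    [0, 0, -0.1145],
    [0, 0, -0.1145],
    [0, 0, -0.1145],
    [0, 0, 0],
    [0, 0, 0],
    [0, 0, 0],
    [0, 0, 0],
    [0, 0, 0],
    [0, 0, 0],
  ],
  jaw=0.06,
)

```text
time_s: 18.65
position: [0.4958, -0.2984, 0.167]
tool_rot: [[0.972, 0.234, -0.007], [0.234, -0.972, 0.003], [-0.006, -0.004, -1.0]]
ft_force: [0.6, 0.4, 0.4]
grip_width: 0.0597
```

```bash
python3 -c "
from h import *
o=observe();print(o['position'],o['tool_rot'].round(3),o['ft_force'],o['q'])
im=get_image('scene')
c=im['color'][150:225,220:300,::-1]
cv2.imwrite('pics/key_s2.png',cv2.resize(c,None,fx=8,fy=8,interpolation=cv2.INTER_CUBIC))
"
```

```text
[ 0.49579338 -0.2984429   0.16695139] [[ 0.972  0.234 -0.007]
 [ 0.234 -0.972  0.003]
 [-0.006 -0.004 -1.   ]] [0.56649728 0.43612318 0.40343101] [-42.68320069  27.82949099  75.41583185  -0.17553174  77.15911544
  33.79633855]
```

View pics/key_s2.png

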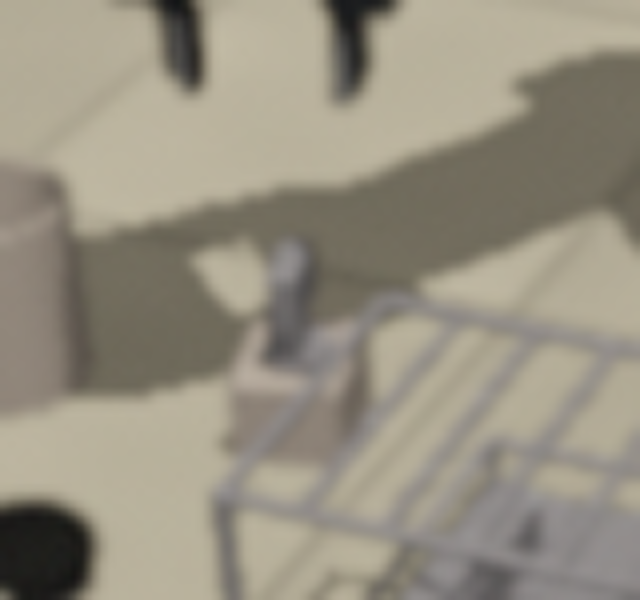

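jog_arm(
  travel=[
    [-0.0005, -0.0005, -0.03],
    [0, 0, -0.03],
    [0, 0, -0.03],
    [0, 0, -0.016],
    [0, 0, 0],
    [0, 0, 0],
  ],
  dr=[
    [-0.003, -0.007, 0],
    [0, 0, 0],
    [0, 0, 0],
    [0, 0, 0],
    [0, 0, 0],
    [0, 0, 0],
  ],
)

```text
time_s: 19.2
position: [0.4961, -0.3002, 0.0631]
tool_rot: [[0.972, 0.234, 0.004], [0.234, -0.972, -0.003], [0.003, 0.004, -1.0]]
ft_force: [-0.0, -0.6, 0.2]
grip_width: 0.06
```

```bash
python3 -c "
from h import *
o=observe();print(o['position'],o['tool_rot'].round(3),o['ft_force'],o['q'])
im=get_image('scene')
c=im['color'][150:225,220:300,::-1]
cv2.imwrite('pics/key_s3.png',cv2.resize(c,None,fx=8,fy=8,interpolation=cv2.INTER_CUBIC))
"
```

```text
[ 0.49612679 -0.30019786  0.06314601] [[ 0.972  0.234  0.004]
 [ 0.234 -0.972 -0.003]
 [ 0.003  0.004 -1.   ]] [-0.03896511 -0.55931265  0.17332363] [-4.28839682e+01  3.43048488e+01  8.31485621e+01  3.95148326e-02
  6.22570106e+01  3.35857880e+01]
```

View pics/key_s3.png

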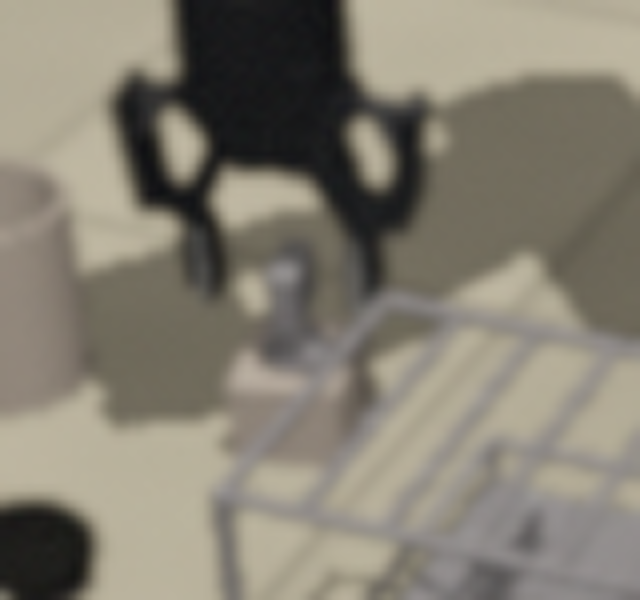

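Fingers straddle the head (between (205,290) and (365,290), head at (288,280)). Close.

jog_arm(
  travel=[
    [0, 0, 0],
    [0, 0, 0],
    [0, 0, 0],
    [0, 0, 0],
    [0, 0, 0],
    [0, 0, 0],
    [0, 0, 0],
    [0, 0, 0],
  ],
  dr=[
    [0, 0, 0],
    [0, 0, 0],
    [0, 0, 0],
    [0, 0, 0],
    [0, 0, 0],
    [0, 0, 0],
    [0, 0, 0],
    [0, 0, 0],
  ],
  jaw=0,
  newtons=60,
)

```text
time_s: 19.92
position: [0.4955, -0.3, 0.0625]
tool_rot: [[0.972, 0.233, 0.004], [0.233, -0.972, -0.002], [0.003, 0.003, -1.0]]
ft_force: [-1.0, 1.2, 7.2]
grip_width: 0.0131
```

jog_arm(
  travel=[
    [0, 0, 0.02],
    [0, 0, 0.03],
    [0, 0, 0.035],
    [0, 0, 0.035],
    [0, 0, 0.035],
    [0, 0, 0.03],
    [0, 0, 0],
  ],
  dr=[
    [0, 0, 0],
    [0, 0, 0],
    [0, 0, 0],
    [0, 0, 0],
    [0, 0, 0],
    [0, 0, 0],
    [0, 0, 0],
  ],
)

```text
time_s: 20.5
position: [0.4964, -0.3008, 0.253]
tool_rot: [[0.972, 0.233, 0.011], [0.233, -0.972, -0.009], [0.009, 0.011, -1.0]]
ft_force: [0.2, -0.3, -0.9]
grip_width: 0.013
```

```bash
python3 -c "
from h import *
o=observe();print(o['position'],o['tool_rot'].round(3),o['ft_force'],o['grip_width'])
im=get_image('scene')
c=im['color'][110:200,200:310,::-1]
cv2.imwrite('pics/key_s4.png',cv2.resize(c,None,fx=7,fy=7,interpolation=cv2.INTER_CUBIC))
c=im['color'][220:265,325:370,::-1]
cv2.imwrite('pics/lock_s.png',cv2.resize(c,None,fx=13,fy=13,interpolation=cv2.INTER_CUBIC))
im=get_image('top')
c=im['color'][170:215,275:320,::-1]
cv2.imwrite('pics/lock_t.png',cv2.resize(c,None,fx=13,fy=13,interpolation=cv2.INTER_CUBIC))
c=im['color'][170:245,275:335,::-1]
cv2.imwrite('pics/lock_t2.png',cv2.resize(c,None,fx=8,fy=8,interpolation=cv2.INTER_CUBIC))
"
```

```text
[ 0.49643563 -0.3007842   0.25299985] [[ 0.972  0.233  0.011]
 [ 0.233 -0.972 -0.009]
 [ 0.009  0.011 -1.   ]] [ 0.15873615 -0.28605439 -0.86756464] 0.01296805082164825
```

View pics/key_s4.png

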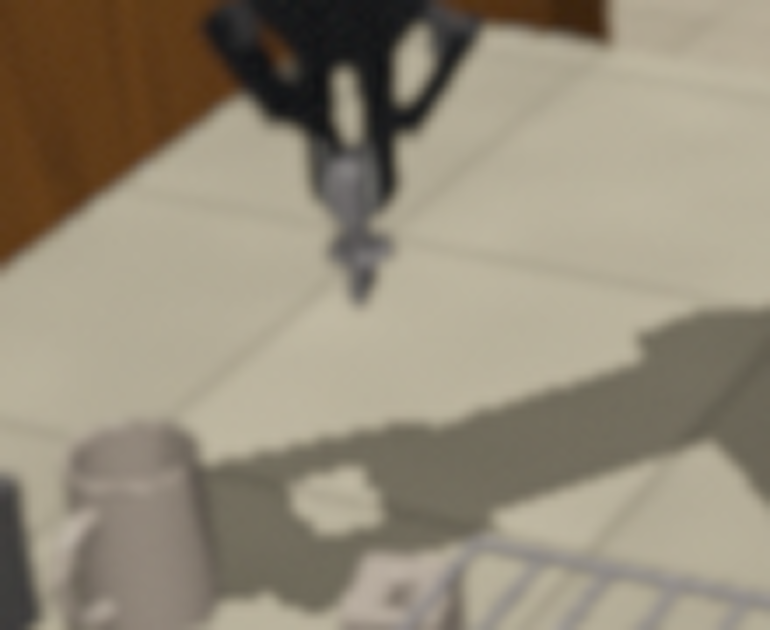

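View pics/lock_t.png

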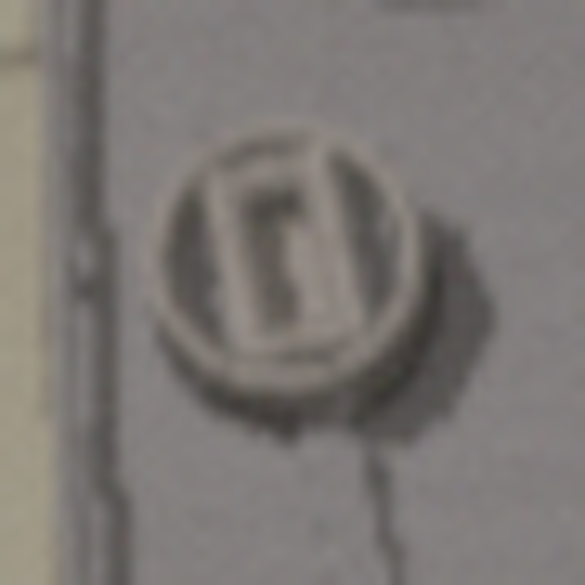

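View pics/lock_t2.png

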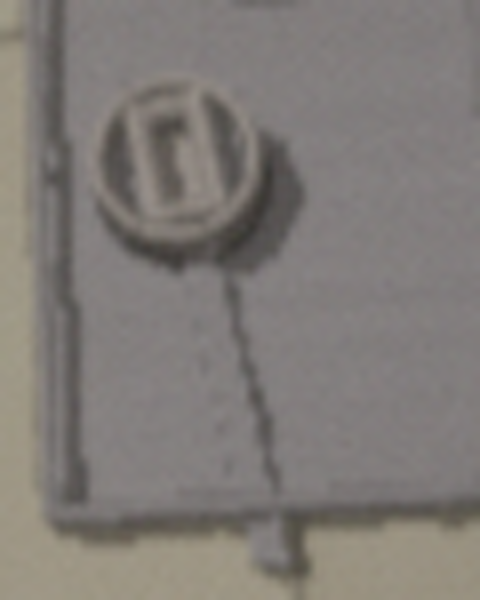

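View pics/lock_s.png

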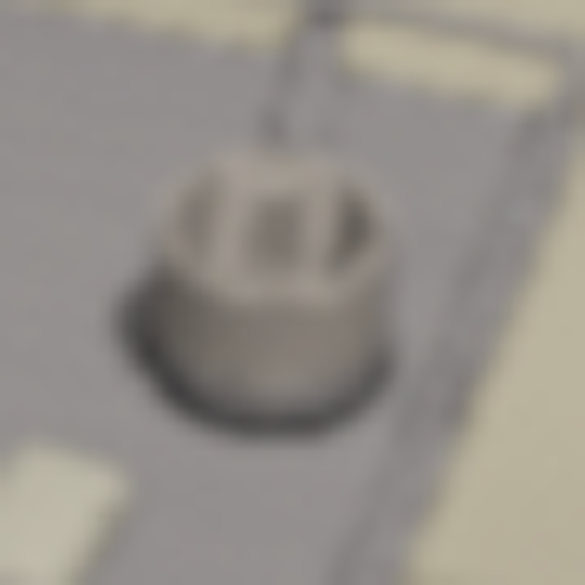

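```bash
python3 - <<'E'
from h import *
im=get_image('top')
z=lambda u,v:(275+u/13-.5,170+v/13-.5)
W=lambda u,v:onz(im,z(u,v),.05)[:2]
print('ring',W(289,257).round(4),'frame',W(284,253).round(4), 'expected', fromb([-5,120]))
print('ring dia',np.linalg.norm(W(150,257)-W(428,257)))
for a,b in (((205,175),(232,365)),((330,150),(370,335)),((240,185),(265,340)),((300,190),(325,335))):
    d=W(*a)-W(*b); print(np.degrees(np.arctan2(d[1],d[0])))
z2=lambda u,v:(275+u/8-.5,170+v/8-.5)
for p in ((270,545),(283,555)):
    d=W(288,256)-onz(im,z2(*p),.022)[:2]; print('latch',np.linalg.norm(d),np.degrees(np.arctan2(d[1],d[0])))
sc=get_image('scene')
zs=lambda u,v:(325+u/13-.5,220+v/13-.5)
print('scene ring',onz(sc,zs(275,222),.05).round(4))
E
```

```text
ring [0.6125 0.0726] frame [0.6134 0.0736] expected [0.6118 0.0718]
ring dia 0.05594366694083499
7.698665615614727
11.461516809913586
8.682541304074945
9.178498195242673
latch 0.12745923281576788 12.547111410089459
latch 0.13170590412011218 14.023845550425882
scene ring [0.6107 0.076  0.05  ]
```

jog_arm(
  travel=[
    [0.0083, 0.0267, 0],
    [0.0083, 0.0267, 0],
    [0.0083, 0.0267, 0],
    [0.0083, 0.0267, 0],
    [0.0083, 0.0267, 0],
    [0.0083, 0.0267, 0],
    [0.0083, 0.0267, 0],
    [0.0083, 0.0267, 0],
    [0.0083, 0.0267, 0],
    [0.0083, 0.0267, 0],
    [0.0083, 0.0267, 0],
    [0.0083, 0.0267, 0],
    [0.0083, 0.0267, 0],
    [0.0083, 0.0267, 0],
    [0, 0, -0.03],
    [0, 0, -0.03],
    [0, 0, -0.03],
    [0, 0, -0.03],
    [0, 0, 0],
    [0, 0, 0],
  ],
  dr=[
    [0.007, 0.007, 0],
    [0, 0, -0.026],
    [0, 0, 0],
    [0, 0, 0],
    [0, 0, 0],
    [0, 0, 0],
    [0, 0, 0],
    [0, 0, 0],
    [0, 0, 0],
    [0, 0, 0],
    [0, 0, 0],
    [0, 0, 0],
    [0, 0, 0],
    [0, 0, 0],
    [0, 0, 0],
    [0, 0, 0],
    [0, 0, 0],
    [0, 0, 0],
    [0, 0, 0],
    [0, 0, 0],
  ],
)

```text
time_s: 22.37
position: [0.6105, 0.0741, 0.1249]
tool_rot: [[0.978, 0.207, -0.009], [0.207, -0.978, 0.006], [-0.007, -0.008, -1.0]]
ft_force: [0.6, 0.3, -0.3]
grip_width: 0.0133
```

```bash
cat > l.py <<'E'
import sys
from h import *
o=observe();print(o['position'].round(4),o['tool_rot'].round(3).tolist(),o['ft_force'].round(1),o['wrist_torque'].round(2),o['grip_width'],o['q'].round(1),o['time_s'])
im=get_image('scene')
c=im['color'][185:275,290:400,::-1]
cv2.imwrite(f'pics/l{sys.argv[1]}s.png',cv2.resize(c,None,fx=7,fy=7,interpolation=cv2.INTER_CUBIC))
# projected TCP & expected key tip, lock mouth in crop px
p=o['position']
for n,X in dict(tip=p+np.array([0,0,-.0465]),mouth=[.6125,.0726,.05]).items():
    print(n,((proj(im,X)[0]-[290,185]+.5)*7).round())
im=get_image('top')
c=im['color'][110:260,260:470,::-1]
cv2.imwrite(f'pics/l{sys.argv[1]}t.png',cv2.resize(c,None,fx=3.8,fy=3.8,interpolation=cv2.INTER_CUBIC))
E
python3 l.py 1
```

```text
[0.6105 0.0741 0.1249] [[0.978, 0.207, -0.009], [0.207, -0.978, 0.006], [-0.007, -0.008, -1.0]] [ 0.6  0.3 -0.3] [ 0.01 -0.03 -0.02] 0.013273023604623119 [-4.2 33.5 72.4  0.3 74.6 73.7] 22.3667
tip [392. 312.]
mouth [384. 365.]
```

View pics/l1s.png

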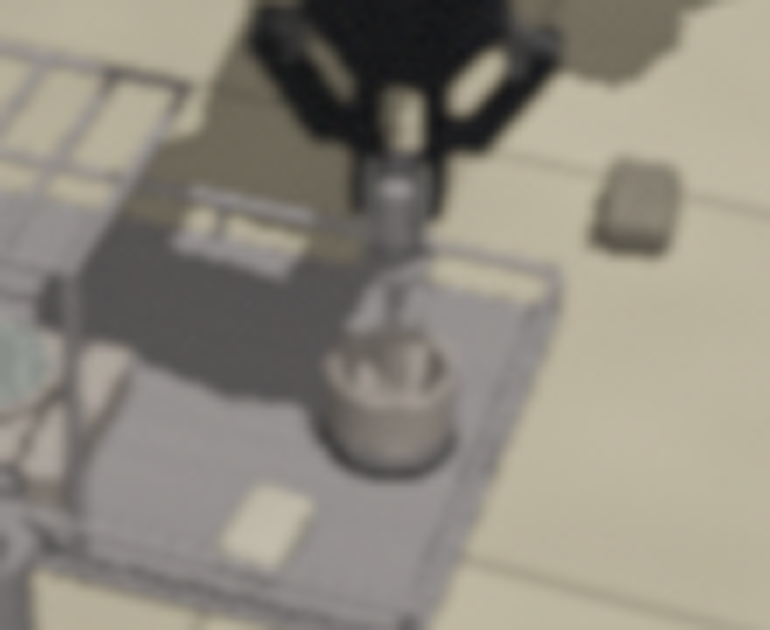

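View pics/l1t.png

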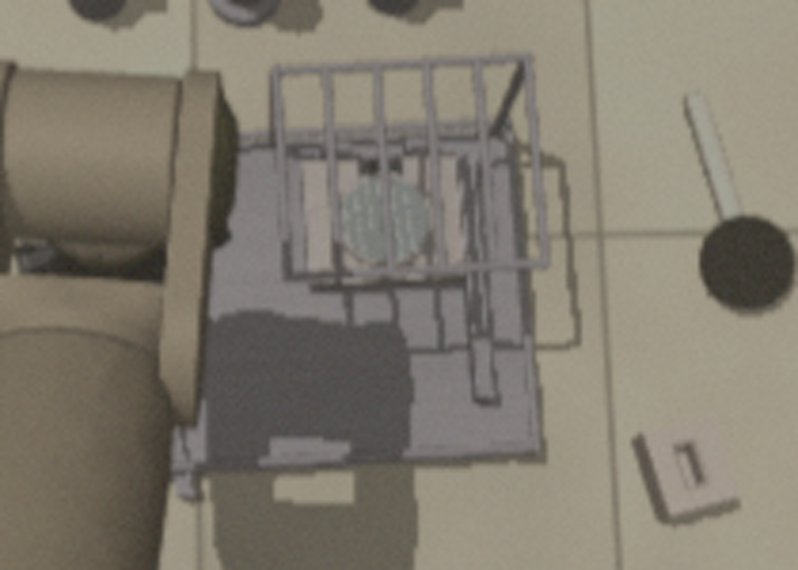

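jog_arm(
  travel=[
    [0.001, -0.001, -0.005],
    [0.001, -0.0005, -0.007],
    [0, 0, 0],
    [0, 0, 0],
  ],
  dr=[
    [-0.006, -0.009, 0],
    [0, 0, -0.01],
    [0, 0, 0],
    [0, 0, 0],
  ],
)

```text
time_s: 22.8
position: [0.6133, 0.0726, 0.1145]
tool_rot: [[0.98, 0.198, 0.005], [0.198, -0.98, -0.0], [0.005, 0.001, -1.0]]
ft_force: [-0.7, -0.1, -0.8]
grip_width: 0.013
```

```bash
python3 l.py 2
```

```text
[0.6133 0.0726 0.1145] [[0.98, 0.198, 0.005], [0.198, -0.98, -0.0], [0.005, 0.001, -1.0]] [-0.7 -0.1 -0.8] [-0.    0.02  0.03] 0.013044254164290215 [-4.2 34.1 73.3  0.  72.4 74.4] 22.8
tip [385. 334.]
mouth [384. 365.]
```

View pics/l2s.png

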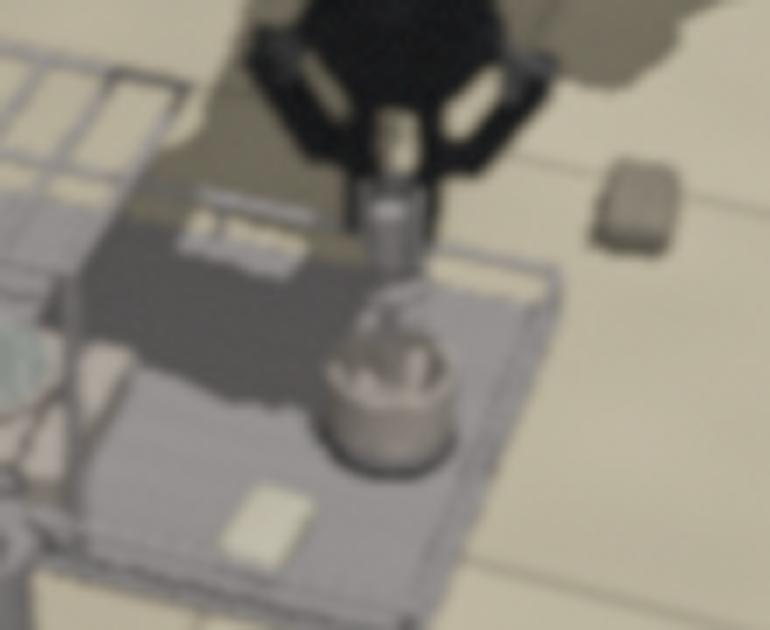

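jog_arm(
  travel=[
    [-0.0005, 0, -0.005],
    [0, 0, -0.005],
    [0, 0, -0.005],
    [0, 0, -0.004],
    [0, 0, -0.003],
    [0, 0, 0],
  ],
  dr=[
    [0, 0, 0],
    [0, 0, 0],
    [0, 0, 0],
    [0, 0, 0],
    [0, 0, 0],
    [0, 0, 0],
  ],
)

```text
time_s: 23.4
position: [0.6129, 0.0726, 0.0922]
tool_rot: [[0.98, 0.198, 0.005], [0.198, -0.98, -0.0], [0.005, 0.001, -1.0]]
ft_force: [0.2, 0.0, 0.9]
grip_width: 0.0131
```

jog_arm(
  travel=[
    [0, 0, -0.003],
    [0, 0, -0.002],
    [0, 0, 0],
  ],
  dr=[
    [0, 0, 0],
    [0, 0, 0],
    [0, 0, 0],
  ],
)

```text
time_s: 23.65
position: [0.6127, 0.073, 0.0872]
tool_rot: [[0.98, 0.198, 0.005], [0.198, -0.98, 0.001], [0.005, 0.0, -1.0]]
ft_force: [-0.2, 2.3, 1.4]
grip_width: 0.0129
```

```bash
python3 l.py 3
```

```text
[0.6127 0.073  0.0872] [[0.98, 0.198, 0.005], [0.198, -0.98, 0.001], [0.005, 0.0, -1.0]] [-0.2  2.3  1.4] [ 0.62 -0.02  0.05] 0.012877175920942478 [-4.2 35.7 75.2  0.1 68.8 74.4] 23.65
tip [384. 382.]
mouth [384. 365.]
```

View pics/l3s.png

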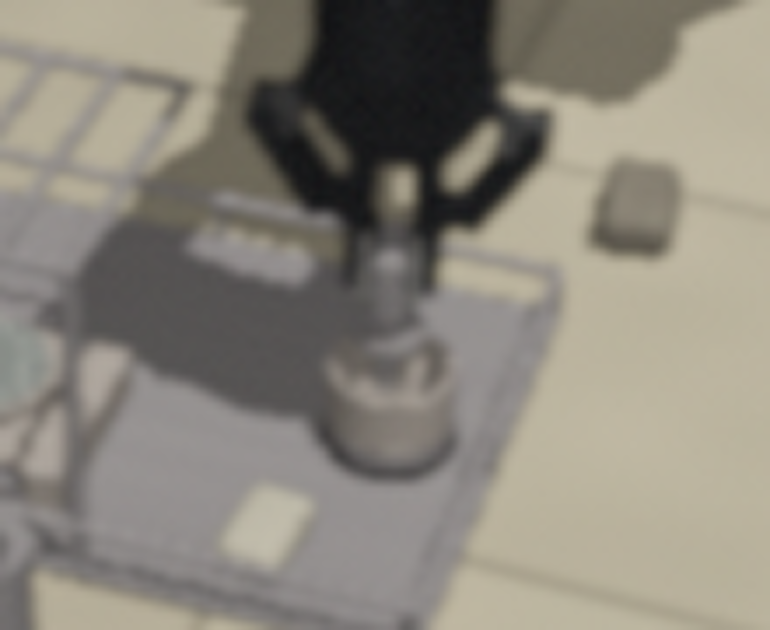

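jog_arm(
  travel=[
    [0, 0.001, 0],
    [0, 0, -0.003],
    [0, 0, -0.003],
    [0, 0, 0],
  ],
  dr=[
    [0, 0, 0],
    [0, 0, 0],
    [0, 0, 0],
    [0, 0, 0],
  ],
)

```text
time_s: 24.08
position: [0.6125, 0.0734, 0.0806]
tool_rot: [[0.98, 0.198, 0.004], [0.198, -0.98, -0.0], [0.003, 0.001, -1.0]]
ft_force: [0.5, 0.5, -0.4]
grip_width: 0.0131
```

jog_arm(
  travel=[
    [0, 0, -0.003],
    [0, 0, -0.003],
    [0, 0, 0],
  ],
  dr=[
    [0, 0, 0],
    [0, 0, 0],
    [0, 0, 0],
  ],
)

```text
time_s: 24.33
position: [0.6125, 0.0735, 0.0748]
tool_rot: [[0.98, 0.198, 0.004], [0.198, -0.98, -0.0], [0.004, 0.001, -1.0]]
ft_force: [-0.1, -0.6, -0.3]
grip_width: 0.0127
```

jog_arm(
  travel=[
    [0, 0, -0.002],
    [0, 0, -0.001],
    [0, 0, 0],
  ],
  dr=[
    [0, 0, 0],
    [0, 0, 0],
    [0, 0, 0],
  ],
)

```text
time_s: 24.58
position: [0.6129, 0.0736, 0.0726]
tool_rot: [[0.98, 0.198, 0.005], [0.198, -0.98, -0.0], [0.005, 0.001, -1.0]]
ft_force: [0.4, -0.8, -1.1]
grip_width: 0.0132
```

```bash
python3 l.py 4
```

```text
[0.6129 0.0736 0.0726] [[0.98, 0.198, 0.005], [0.198, -0.98, -0.0], [0.005, 0.001, -1.0]] [ 0.4 -0.8 -1.1] [ 0.01 -0.01 -0.01] 0.01322041059718339 [-4.1 36.7 76.   0.  67.  74.5] 24.5833
tip [384. 408.]
mouth [384. 365.]
```

View pics/l4s.png

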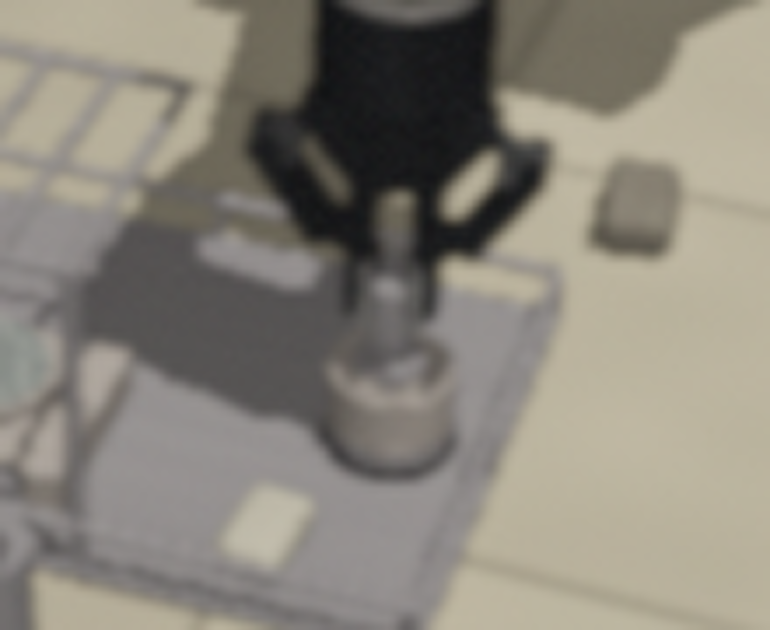

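jog_arm(
  travel=[
    [0, 0, -0.001],
    [0, 0, -0.001],
    [0, 0, 0],
  ],
  dr=[
    [0, 0, 0],
    [0, 0, 0],
    [0, 0, 0],
  ],
)

```text
time_s: 24.93
position: [0.613, 0.0736, 0.0724]
tool_rot: [[0.98, 0.198, 0.006], [0.198, -0.98, -0.0], [0.006, 0.002, -1.0]]
ft_force: [-5.4, -0.8, 12.1]
grip_width: 0.0133
```

jog_arm(
  travel=[
    [0, 0, -0.001],
    [0, 0, 0],
  ],
  dr=[
    [0, 0, 0],
    [0, 0, 0],
  ],
)

```text
time_s: 25.1
position: [0.6131, 0.0736, 0.0723]
tool_rot: [[0.98, 0.198, 0.007], [0.198, -0.98, -0.0], [0.007, 0.002, -1.0]]
ft_force: [-7.0, -0.3, 20.0]
grip_width: 0.0129
```

jog_arm(
  travel=[
    [0, 0, 0.002],
    [0, 0, 0],
    [0, 0, 0],
    [0, 0, 0],
    [0, 0, 0],
    [0, 0, 0],
    [0, 0, 0],
  ],
  dr=[
    [0, 0, 0],
    [0, 0, 0.05],
    [0, 0, 0.05],
    [0, 0, 0.05],
    [0, 0, 0.05],
    [0, 0, 0.05],
    [0, 0, 0],
  ],
)

```text
time_s: 25.68
position: [0.6131, 0.074, 0.0724]
tool_rot: [[0.9, 0.437, 0.006], [0.437, -0.9, 0.002], [0.006, 0.001, -1.0]]
ft_force: [-2.1, 2.2, 6.5]
grip_width: 0.013
```

```bash
python3 l.py 5
```

```text
[0.6131 0.074  0.0724] [[0.9, 0.437, 0.006], [0.437, -0.9, 0.002], [0.006, 0.001, -1.0]] [-2.1  2.2  6.5] [0.28 0.39 0.01] 0.013044098124993592 [-4.1 36.7 76.1  0.1 66.9 59.9] 25.6833
tip [385. 409.]
mouth [384. 365.]
```

View pics/l5t.png

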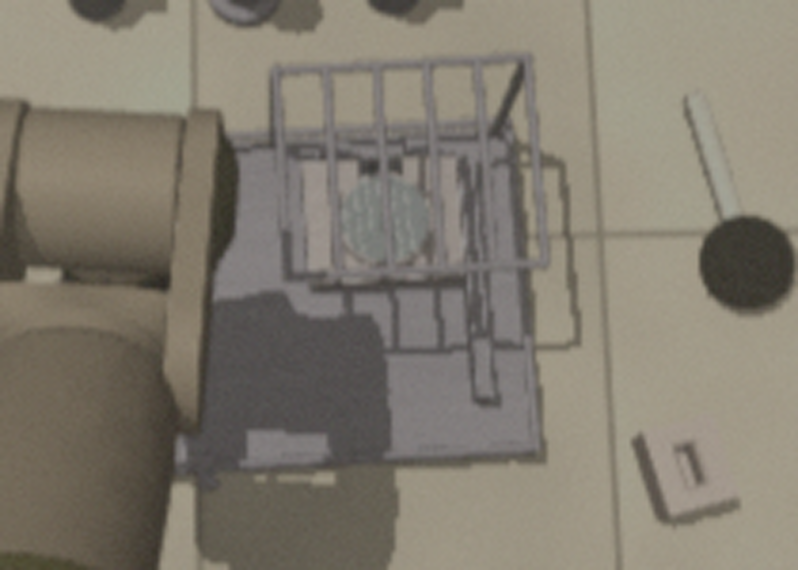

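jog_arm(
  travel=[
    [0, 0, 0],
    [0, 0, 0],
    [0, 0, 0],
    [0, 0, 0],
    [0, 0, 0],
    [0, 0, 0],
    [0, 0, 0],
    [0, 0, 0],
    [0, 0, 0],
    [0, 0, 0],
    [0, 0, 0],
  ],
  dr=[
    [0, 0, 0.1],
    [0, 0, 0.1],
    [0, 0, 0.1],
    [0, 0, 0.1],
    [0, 0, 0.1],
    [0, 0, 0.1],
    [0, 0, 0.1],
    [0, 0, 0.1],
    [0, 0, 0.1],
    [0, 0, 0.1],
    [0, 0, 0],
  ],
)

```text
time_s: 26.7
position: [0.6135, 0.0737, 0.0724]
tool_rot: [[0.117, 0.993, 0.004], [0.993, -0.117, 0.005], [0.005, 0.003, -1.0]]
ft_force: [0.5, 1.1, 5.4]
grip_width: 0.0128
```

```bash
python3 l.py 6
```

```text
[0.6135 0.0737 0.0724] [[0.117, 0.993, 0.004], [0.993, -0.117, 0.005], [0.005, 0.003, -1.0]] [0.5 1.1 5.4] [0.07 0.   0.05] 0.012772920945886546 [-4.2 36.8 75.9  0.3 67.1  2.4] 26.7
tip [384. 409.]
mouth [384. 365.]
```

View pics/l6t.png

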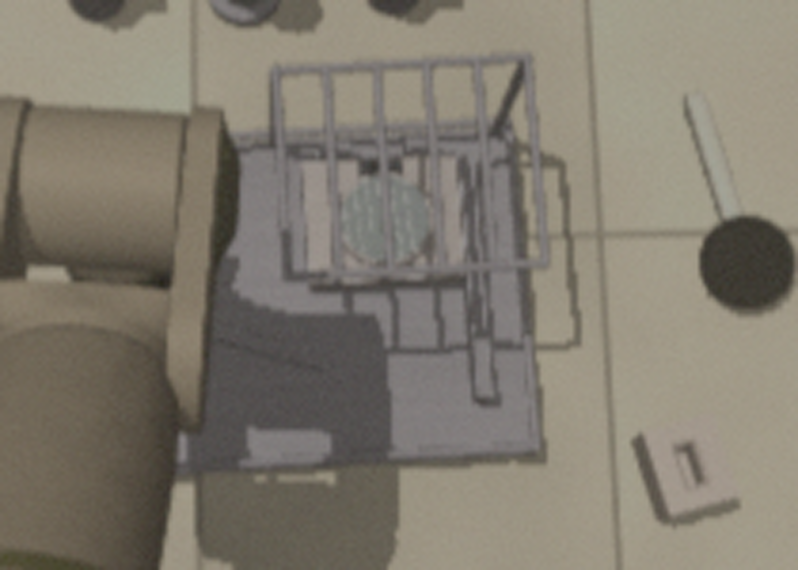

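View pics/l6s.png

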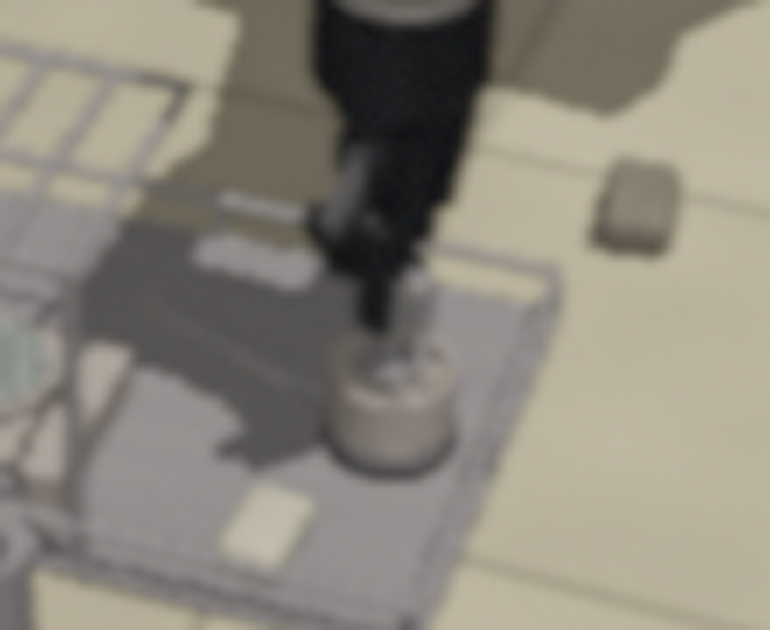

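jog_arm(
  travel=[
    [0, 0, 0],
    [0, 0, 0],
    [0, 0, 0],
    [0, 0, 0],
    [0, 0, 0],
  ],
  dr=[
    [0, 0, 0.06],
    [0, 0, 0.06],
    [0, 0, 0.05],
    [0, 0, 0.03],
    [0, 0, 0],
  ],
)

```text
time_s: 27.22
position: [0.6138, 0.0737, 0.0725]
tool_rot: [[-0.078, 0.997, 0.004], [0.997, 0.078, 0.005], [0.005, 0.004, -1.0]]
ft_force: [1.3, 0.8, 5.1]
grip_width: 0.013
```

```bash
python3 l.py 7
```

```text
[0.6138 0.0737 0.0725] [[-0.078, 0.997, 0.004], [0.997, 0.078, 0.005], [0.005, 0.004, -1.0]] [1.3 0.8 5.1] [ 0.12 -0.2  -0.  ] 0.01301867891843804 [-4.2 36.8 75.9  0.3 67.2 -8.9] 27.2167
tip [384. 410.]
mouth [384. 365.]
```

View pics/l7t.png

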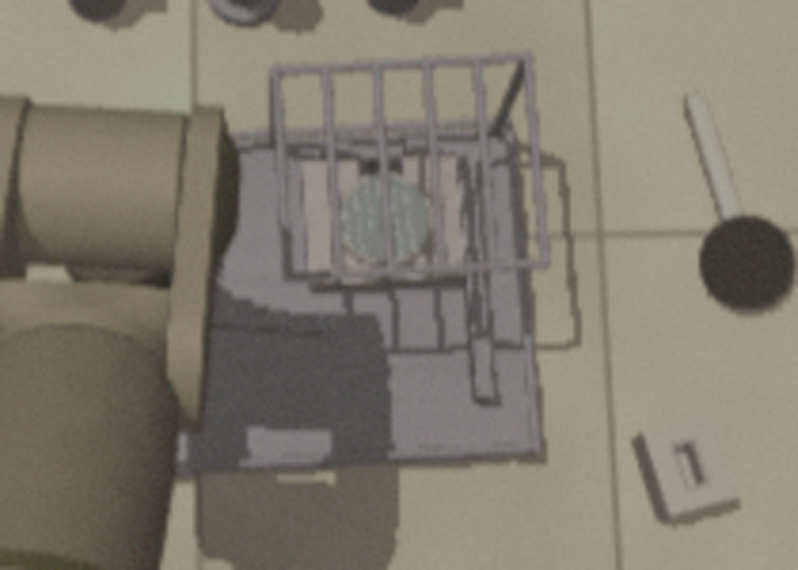

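jog_arm(
  travel=[
    [0, 0, 0],
    [0, 0, 0],
    [0, 0, 0],
    [0, 0, 0],
  ],
  dr=[
    [0, 0, 0.05],
    [0, 0, 0.04],
    [0, 0, 0.04],
    [0, 0, 0],
  ],
)

```text
time_s: 27.65
position: [0.6139, 0.0737, 0.0724]
tool_rot: [[-0.207, 0.978, 0.003], [0.978, 0.207, 0.005], [0.004, 0.004, -1.0]]
ft_force: [2.2, 0.7, 5.0]
grip_width: 0.0133
```

```bash
python3 l.py 8
```

```text
[0.6139 0.0737 0.0724] [[-0.207, 0.978, 0.003], [0.978, 0.207, 0.005], [0.004, 0.004, -1.0]] [2.2 0.7 5. ] [ 0.16 -0.47  0.08] 0.013349510994446808 [ -4.2  36.8  75.8   0.3  67.2 -16.3] 27.65
tip [384. 410.]
mouth [384. 365.]
```

View pics/l8t.png

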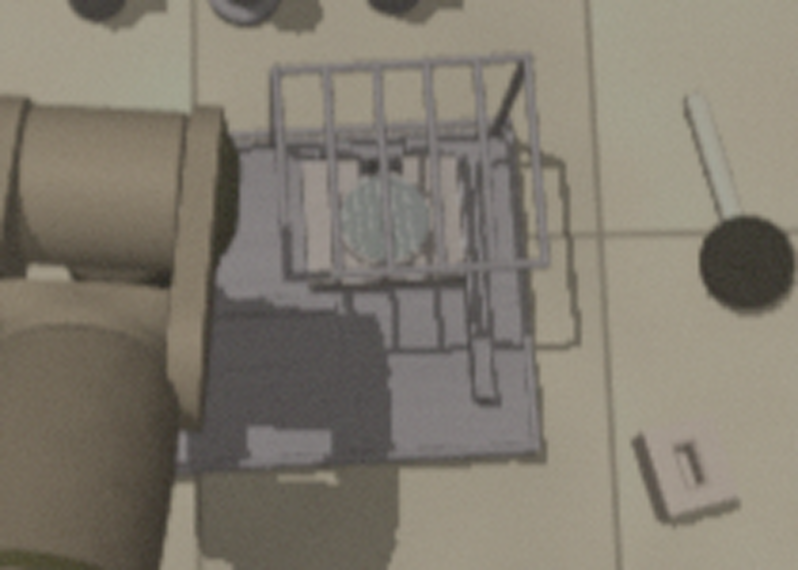

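jog_arm(
  travel=[
    [0, 0, 0],
    [0, 0, 0],
    [0, 0, 0],
  ],
  dr=[
    [0, 0, 0.03],
    [0, 0, 0.03],
    [0, 0, 0],
  ],
)

```text
time_s: 28.0
position: [0.614, 0.0737, 0.0724]
tool_rot: [[-0.264, 0.965, 0.003], [0.965, 0.264, 0.005], [0.004, 0.004, -1.0]]
ft_force: [3.4, 1.3, 5.3]
grip_width: 0.013
```

```bash
python3 l.py 9; python3 - <<'E'
from h import *
im=get_image('top')
c=im['color'][155:225,290:400,::-1]
cv2.imwrite('pics/l9z.png',cv2.resize(cv2.convertScaleAbs(c,alpha=1.6),None,fx=7,fy=7,interpolation=cv2.INTER_CUBIC))
E
```

```text
[0.614  0.0737 0.0724] [[-0.264, 0.965, 0.003], [0.965, 0.264, 0.005], [0.004, 0.004, -1.0]] [3.4 1.3 5.3] [ 0.27 -0.46 -0.46] 0.013020004676000728 [ -4.2  36.8  75.8   0.4  67.2 -19.7] 28.0
tip [384. 410.]
mouth [384. 365.]
```

View pics/l9z.png

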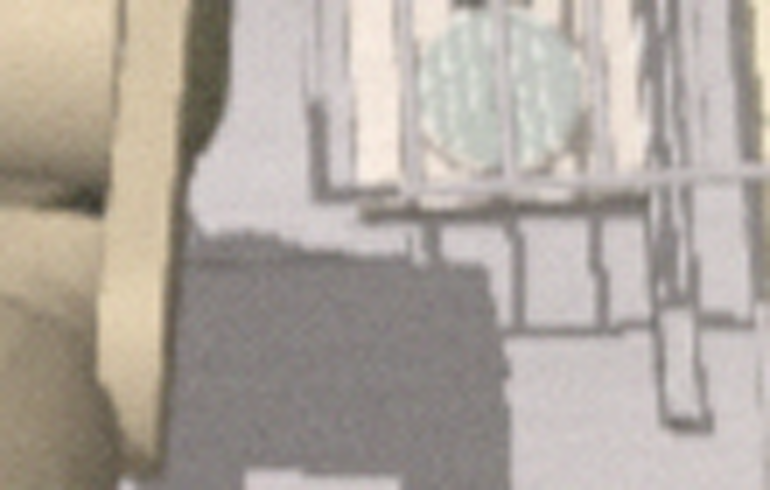

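jog_arm(
  travel=[
    [0, 0, 0],
    [0, 0, 0],
  ],
  dr=[
    [0, 0, 0.025],
    [0, 0, 0],
  ],
)

```text
time_s: 28.32
position: [0.614, 0.0738, 0.0725]
tool_rot: [[-0.286, 0.958, 0.003], [0.958, 0.286, 0.006], [0.005, 0.005, -1.0]]
ft_force: [2.6, 1.8, 5.1]
grip_width: 0.013
```

jog_arm(
  travel=[
    [0, 0, 0],
    [0, 0, 0],
    [0, 0, 0],
    [0, 0, 0],
    [0, 0, 0],
    [0, 0, 0],
  ],
  dr=[
    [0, 0, 0],
    [0, 0, 0],
    [0, 0, 0],
    [0, 0, 0],
    [0, 0, 0],
    [0, 0, 0],
  ],
  jaw=0.05,
)

```text
time_s: 28.82
position: [0.6127, 0.0736, 0.0713]
tool_rot: [[-0.289, 0.957, -0.001], [0.957, 0.289, 0.005], [0.005, 0.001, -1.0]]
ft_force: [0.1, 0.4, -0.5]
grip_width: 0.0499
```

jog_arm(
  travel=[
    [0, 0, 0.01],
    [0, 0, 0.02],
    [0, 0, 0.03],
    [0, 0, 0.03],
    [0, 0, 0.035],
    [0, 0, 0.035],
    [-0.035, 0, 0.01],
    [-0.04, 0, 0],
    [-0.04, 0, 0],
    [-0.035, 0, 0],
    [-0.03, 0, 0],
    [0, 0, 0],
    [0, 0, 0],
  ],
  dr=[
    [0, 0, 0],
    [0, 0, 0],
    [0, 0, 0],
    [0, 0, 0],
    [0, 0, 0],
    [0, 0, 0],
    [0, 0, 0],
    [0, 0, 0],
    [0, 0, 0],
    [0, 0, 0],
    [0, 0, 0],
    [0, 0, 0],
    [0, 0, 0],
  ],
)

```text
time_s: 29.9
position: [0.4321, 0.0737, 0.2428]
tool_rot: [[-0.289, 0.957, 0.002], [0.957, 0.289, 0.005], [0.004, 0.003, -1.0]]
ft_force: [0.6, -0.5, -0.4]
grip_width: 0.05
```

```bash
python3 l.py 10
```

```text
[0.4321 0.0737 0.2428] [[-0.289, 0.957, 0.002], [0.957, 0.289, 0.005], [0.004, 0.003, -1.0]] [ 0.6 -0.5 -0.4] [ 0.02 -0.06  0.06] 0.04998123731835794 [ -6.    9.9  89.5   0.3  80.5 -22.9] 29.9
tip [ 528. -118.]
mouth [384. 365.]
```

View pics/l10t.png

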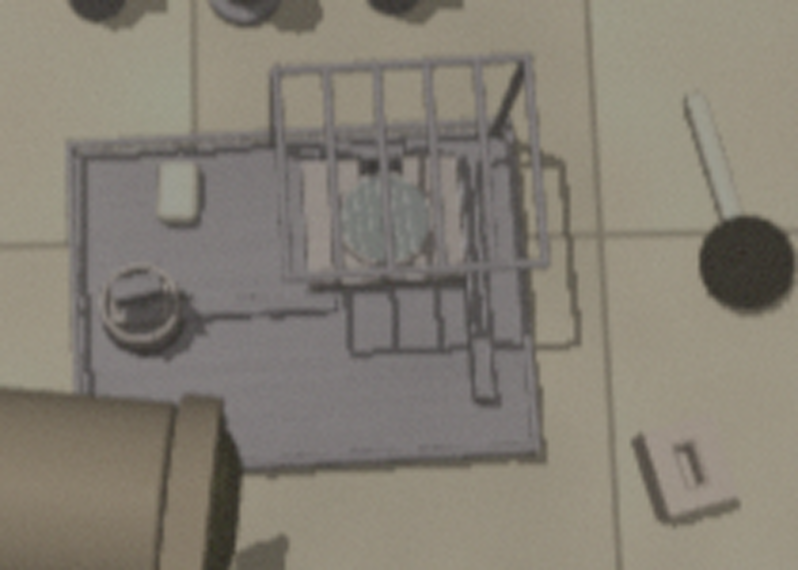

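View pics/l10s.png

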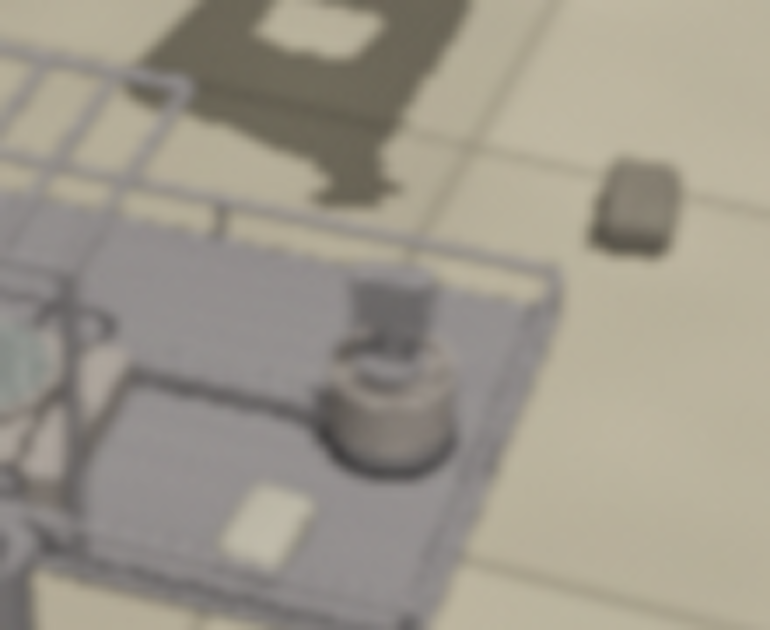

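```bash
python3 - <<'E'
from h import *
im=get_image('top')
z=lambda u,v:(260+u/3.8-.4,110+v/3.8-.4)
a=onz(im,z(195,318),.012)[:2];b=onz(im,z(335,310),.012)[:2];d=a-b
print('latch edge angle rel -y (deg)',np.degrees(np.arctan2(d[1],d[0]))-2.0)
print('front edge of foot',tob(onz(im,z(312,286),.032)),tob(onz(im,z(462,280),.032)),'left',tob(onz(im,z(303,163),.032)),'disc',tob(onz(im,z(386,219),.043)))
E
```

```text
latch edge angle rel -y (deg) 90.21361973690928
front edge of foot [5.2 2.2] [   3.7 -102.7] left [94.8  3.2] disc [ 47.7 -51.7]
```

```bash
python3 -c "
from rig import close_job
print(close_job())"
```

```text
the job is handed in; nothing more can be done
None
```

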